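# Charge mill jars on an indexed filling carousel

## Task

Charge the grinding jars: for each scoop that holds balls, click the carousel's dial round to bring the jar with the same colour collars under the funnel (three clicks to a station; clockwise from home: red, yellow, blue, a grey spare) and tip all its balls through the funnel into it. Stand every scoop, once empty, level in the steel tray, and at the end click the dial on to home so that the white plug closes the funnel; leave the steel cup and the small white box where they stand.

Things in the scene. Friction and masses are not known exactly. Their poses are not given: they have to be found in the camera images.
- dial (a joint): round black knob on a vertical axis. Value in rad: 0 at the start (pointer on the black home dot), grows clockwise from above; turns endlessly both ways. 15 clicks a turn, 0.419 rad each; let go, it falls into the nearest click. Geared 1:1 to the carousel, same direction: clockwise from home stand red (3 clicks), yellow (6), blue (9), a grey spare (12), home (15)
- dial_grip (a point): where to grip the knob: on its axis, 13 mm below its top, 113 mm above the worktop. Knob 42 mm across above a low skirt; the flat housing top is 28 mm below this point. A click takes about 0.11 Nm. Dots in the jar colours stand on the scale round it
- filler: the filling carousel, fixed, a little elsewhere each time: base 310 x 236 mm, clear cover plate 88 mm up on pillars over the turning carousel, dial housing at its -x side (knob axis 152 mm from the origin), funnel at its +y side. Origin: on the worktop under the carousel's axis
- mouth (a point): centre of the funnel's open mouth, 155 mm above the worktop; steel funnel, inside diameter of the mouth 138 mm, narrowing at 45 degrees to a spout 50 mm wide inside. The funnel is fixed on the clear cover, and is the only way into the jars
- spout (a point): centre of the spout's lower end, 83 mm above the worktop; the station that stands under it gets filled
- home_plug (a point): middle of the top of the solid white plug, the home station of the carousel; under the spout at the start
- tray: shallow steel tray for emptied scoops, fixed, outside 180 (x) x 290 (y) x 22 mm high, walls and floor 5 mm; origin under its centre, sides roughly along the room's axes
- dish_cup: steel cup, 67 mm wide, 72 mm high, a bystander; origin under its centre
- slides_box: small white carton 59 x 81 x 33 mm, a bystander; origin under its centre
- jar_red (a point): middle of the inner floor of the steel jar with the red collars, carried by the carousel under the clear cover; jar inside 50 mm wide, 54 mm deep, 72 mm from the carousel's axis. It turns with the dial
- scoop_red: steel trough with red grip, 132 x 56 x 30 mm, 160 g; origin under the grip's middle, nose to own +x (tip at x 76, z 20 mm), back at x -56. Grip bar along x, 14 mm wide, z 46 to 66, x -59 to 29: pinch across it from above at z 54. Floor's front 36 mm rise at 25 degrees: balls stay while level, roll out over the nose when it is tilted down 30 to 45 degrees.
- ball_red1: grinding ball, terracotta-red, 22 mm in diameter, 30 g, lying in the red scoop at the start; origin at its centre. A scoop holds 0 to 3 balls; None if this ball is not there
- ball_red2: grinding ball, terracotta-red, 22 mm in diameter, 30 g, lying in the red scoop at the start; origin at its centre. A scoop holds 0 to 3 balls; None if this ball is not there
- ball_red3: grinding ball, terracotta-red, 22 mm in diameter, 30 g, lying in the red scoop at the start; origin at its centre. A scoop holds 0 to 3 balls; None if this ball is not there
- jar_yellow (a point): middle of the inner floor of the steel jar with the yellow collars, carried by the carousel under the clear cover; jar inside 50 mm wide, 54 mm deep, 72 mm from the carousel's axis. It turns with the dial
- scoop_yellow: steel trough with yellow grip, 132 x 56 x 30 mm, 160 g; origin under the grip's middle, nose to own +x (tip at x 76, z 20 mm), back at x -56. Grip bar along x, 14 mm wide, z 46 to 66, x -59 to 29: pinch across it from above at z 54. Floor's front 36 mm rise at 25 degrees: balls stay while level, roll out over the nose when it is tilted down 30 to 45 degrees.
- ball_yellow1: grinding ball, brass, 22 mm in diameter, 30 g, lying in the yellow scoop at the start; origin at its centre. A scoop holds 0 to 3 balls; None if this ball is not there
- ball_yellow2: grinding ball, brass, 22 mm in diameter, 30 g, lying in the yellow scoop at the start; origin at its centre. A scoop holds 0 to 3 balls; None if this ball is not there
- ball_yellow3: grinding ball, brass, 22 mm in diameter, 30 g, lying in the yellow scoop at the start; origin at its centre. A scoop holds 0 to 3 balls; None if this ball is not there
- jar_blue (a point): middle of the inner floor of the steel jar with the blue collars, carried by the carousel under the clear cover; jar inside 50 mm wide, 54 mm deep, 72 mm from the carousel's axis. It turns with the dial
- scoop_blue: steel trough with blue grip, 132 x 56 x 30 mm, 160 g; origin under the grip's middle, nose to own +x (tip at x 76, z 20 mm), back at x -56. Grip bar along x, 14 mm wide, z 46 to 66, x -59 to 29: pinch across it from above at z 54. Floor's front 36 mm rise at 25 degrees: balls stay while level, roll out over the nose when it is tilted down 30 to 45 degrees.
- ball_blue1: grinding ball, dark steel, 22 mm in diameter, 30 g, lying in the blue scoop at the start; origin at its centre. A scoop holds 0 to 3 balls; None if this ball is not there
- ball_blue2: grinding ball, dark steel, 22 mm in diameter, 30 g, lying in the blue scoop at the start; origin at its centre. A scoop holds 0 to 3 balls; None if this ball is not there
- ball_blue3: grinding ball, dark steel, 22 mm in diameter, 30 g, lying in the blue scoop at the start; origin at its centre. A scoop holds 0 to 3 balls; None if this ball is not there

How it is judged (in metres and radians):
At the end, for the whole second after the job is handed in: All balls lie below the rim in the jar of its colour (22 mm of its axis); each scoop stands still in the tray (origin within 85 mm in x, 135 mm in y of its middle), level within 0.15 rad; the white plug is under the spout within 9 mm (horizontal distance between each of ball_red1, ball_red2, ball_red3 and jar_red below 0.022 m and z of ball_red1 in the frame of jar_red between 0 and 0.054 m and z of ball_red2 in the frame of jar_red between 0 and 0.054 m and z of ball_red3 in the frame of jar_red between 0 and 0.054 m and x of scoop_red in the frame of tray between -0.085 and 0.085 m and y of scoop_red in the frame of tray between -0.135 and 0.135 m and height (world z) of each of scoop_red, scoop_yellow, scoop_blue below 0.02 m and angle between each of scoop_red, scoop_yellow, scoop_blue's own z axis and vertical below 0.15 rad and linear speed of each of scoop_red, scoop_yellow, scoop_blue below 0.02 m/s and horizontal distance between each of ball_yellow1, ball_yellow2, ball_yellow3 and jar_yellow below 0.022 m and z of ball_yellow1 in the frame of jar_yellow between 0 and 0.054 m and z of ball_yellow2 in the frame of jar_yellow between 0 and 0.054 m and z of ball_yellow3 in the frame of jar_yellow between 0 and 0.054 m and x of scoop_yellow in the frame of tray between -0.085 and 0.085 m and y of scoop_yellow in the frame of tray between -0.135 and 0.135 m and horizontal distance between each of ball_blue1, ball_blue2, ball_blue3 and jar_blue below 0.022 m and z of ball_blue1 in the frame of jar_blue between 0 and 0.054 m and z of ball_blue2 in the frame of jar_blue between 0 and 0.054 m and z of ball_blue3 in the frame of jar_blue between 0 and 0.054 m and x of scoop_blue in the frame of tray between -0.085 and 0.085 m and y of scoop_blue in the frame of tray between -0.135 and 0.135 m and horizontal distance between home_plug and spout below 0.009 m); the robot touches nothing.
It fails at once if the steel cup is moved by more than 3 cm (distance of dish_cup from where it was at the start of the episode above 0.03 m).
It fails at once if the small white box is moved by more than 3 cm (distance of slides_box from where it was at the start of the episode above 0.03 m).
Of ball_red1, ball_red2, ball_red3, ball_yellow1, ball_yellow2, ball_yellow3, ball_blue1, ball_blue2, ball_blue3 only 3 to 7 are there at a start; the rules pass over those that are not, and their reading is None.
At some moment in a run one of scoop_red, scoop_yellow, scoop_blue may be knocked a few centimetres aside while the robot is not near it.
It also fails if it takes over 210 s, if anything falls off the work surface, if the arm or the gripper's body presses on something with over 40 N, if the wrist force passes 120 N, or if a joint passes its speed limit or range.

## Robot

A 6-joint arm with a two-finger parallel gripper is mounted at the origin on a cart in front of the work surface, level with it; the furniture and walls round the work are solid. World frame = base frame: x ahead of the robot, y to its left, z up, the work surface at z = 0. Lengths are in mm, angles in rad, forces in N, time in s.
With the tool pointing down it reaches from about 300 to 775 mm from the base axis. Payload 14.6 kg.
Tool frame: the origin (TCP) lies at the very end of the fingers, on their centre line; the grasp point (between the pads) lies 19 mm behind it; z points along the fingers, y is the line along which they close (so a half turn about z gives the same grasp; the last joint's range is limited). The gripper opens to 94 mm and grips with 3 to 60 N. Pads are 16 mm wide; open, the fingers measure 119 mm over their backs; the gripper's body (75 mm by 177 mm) begins 78 mm behind the grasp point.
Start: joints at [-1.412, 0.3, 1.521, -0, 1.321, -0.067], TCP at [123.131, -536.03, 205.446] pointing down, gripper open.
Joint ranges: [-3.03, 3.03], [-0.79, 2.21], [0.23, 2.52], [-1.04, 4.18], [0, 3.07], [-2.55, 2.55]. Speed limits (rad/s): [2.22, 2.22, 2.57, 3.14, 3.14, 3.14].

## Interface

Orientations are given as a unit quaternion [x, y, z, w].
In Python, from plant import * gives the robot as it stands.
- The arm moves only by the tool arm_command, never from a script. Its argument "steps" is one flat list of numbers, 7 for each row, row after row: the shift along the tool's x, y, z scaled (see below), then the turn, a rotation vector about the tool's x, y, z scaled (see below), then the opening, from -1 (shut) to 1 (fully open). A call has 1 to 10 rows; each row shifts and turns the commanded pose from where the row before left it, along the tool's axes as they then stand; what a row does not reach is not made up. The controller multiplies each number of a shift by 0.04 m and each number of a turn by 4 degrees. A row lasts 1/10 s, in which the tool goes at most 50 mm and 8.59 degrees, less where a joint would pass 70% of its speed; a pose out of reach is approached as far as the arm can. A call with a number of a shift or a turn outside -1 to 1 is refused whole. A call with a gripper value outside its range is refused whole. The fingers move at their own pace and stop on an object; "newtons" is the grip in N (left out, the last holds). Time passes only in rows, so rows that do not move let the fingers close. It gives the time, the measured TCP pose, the force, the opening and the grip force at its end, in the units of the state.
- get_state(): the state, without advancing time (a new reading comes with each control period).
- capture(name): name is "scene" or "top"; returns a dict with "pixels" (480x640x3 uint8, red, green, blue), "z_map" (480x640 float32, mm along the optical axis (not along the pixel's ray), 0 where there is no reading), "K" (3x3 intrinsics, pixels), "R" (3x3) and "t" (3): a world point X has camera coordinates R X + t. Camera axes: x right, y down, z forward; pixel columns grow to the right and rows downward; lengths in mm; the calibration is good to about 2 mm. A picture is of the moment at which its call begins.
- finish_job(): hands the job in; it is judged then, once.
Trained networks look in a picture, given as the dict that the camera call returned (one of the last four; its "shot" number tells which), for a name from the list of things; names that differ only in an ending like _2 or _b are one class to them, and where a whole thing is asked for, a point or a joint stands for the part that bears it (a point fixed in the world has none). Each returns a list of dicts, best first, with "p" (0 to 1); they miss things now and then, are a little off and sometimes report something else, mostly with a low value. They report only what shows in the picture. A call takes as long as a camera call.
- trace(picture, target): "pixels" (480x640 bool, what is visible of it) and "uv" ([column, row] in pixels, amid what is visible of it).
- spot_point(picture, target): "uv" ([column, row] in pixels: a listed point, or the origin of a listed thing).
The state is a dict: "clock": time; "qpos": joint angles; "joint_vel": joint speeds; "joint_efforts": joint torques, N m; "ee_pos": TCP position; "tcp_rot": TCP orientation; "wrist_force": force on the tool from outside, world axes, zero at the start; "ft_torque": the same for the moment, N m; "finger_gap": opening from 0.0 (shut) to 1.0 (fully open); "gripper_force": force on a finger pad.
Only numpy, scipy, OpenCV 4.12 (cv2) and the standard library are available. Lean on these libraries where they do the work, as an engineer would, in place of code of your own. Each camera call takes 0.05 s, during which the arm holds its last target. There are 200 camera calls.

## Working session

There is one attempt and no reset: what is moved stays moved. The work goes in short steps, Python scripts to look and compute and a tool call to move; the robot and the scene stay as the last step left them, time stands still between calls to the robot, and variables do not carry over. Pictures are saved under pics/ and viewed, at most 14 in all, crops included, and the job is handed in when it is done.

Besides the shell and the picture viewer there is one more tool, called after ">>>" as name(argument=value, ...) on one line, values as JSON. arm_command: Moves the arm, as the interface text tells. Shifts and turns lie within -1 to 1; 1 stands for 0.04 m of shift or 4 degrees of turn. Its arguments: {"type":"object","properties":{"steps":{"type":"array"},"newtons":{"type":"number"}},"required":["steps"]}

```bash
mkdir -p pics
cat > h.py <<'E'
from plant import *
import numpy as np, cv2
from scipy.spatial.transform import Rotation as Ro
def ray(c,uv,z):
    d=np.linalg.inv(c["K"])@np.array([uv[0],uv[1],1.]); R=np.array(c["R"]); t=np.array(c["t"])
    o=-R.T@t; d=R.T@d; return o+d*(z-o[2])/d[2]
def cloud(c):
    Z=c["z_map"]; v,u=np.mgrid[:480,:640]; K=c["K"]
    P=np.stack([(u-K[0][2])/K[0][0]*Z,(v-K[1][2])/K[1][1]*Z,Z],-1)
    W=(P-np.array(c["t"]))@np.array(c["R"]); W[Z<=0]=np.nan; return W
def save(c,n): cv2.imwrite(f"pics/{n}.png",c["pixels"][...,::-1])
E
python3 - <<'E'
from h import *
for n in ["scene","top"]:
    c=capture(n); save(c,n+"0"); W=cloud(c)
    R=np.array(c["R"]);print(n,-R.T@np.array(c["t"]))
    for t in ["filler","dial","dial_grip","mouth","home_plug","tray","dish_cup","slides_box","scoop_red","scoop_yellow","scoop_blue","ball_red1","ball_yellow1","ball_blue1"]:
        for r in spot_point(c,t)[:3]:
            z={"dial_grip":113,"dial":113,"mouth":155,"home_plug":83}.get(t,11 if 'ball' in t else 0)
            print(t,round(r["p"],2),np.round(r["uv"]),np.round(ray(c,r["uv"],z)))
print(get_state())
E
```

```text
scene [-137.35284227  760.91084143  844.5307566 ]
filler 0.84 [318. 273.] [564.  13.   0.]Traceback (most recent call last):
  File "<stdin>", line 6, in <module>
ValueError: it knows: ball_blue, ball_red, ball_yellow, dial_grip, dish_cup, filler, home_plug, jar_blue, jar_red, jar_yellow, mouth, scoop_blue, scoop_red, scoop_yellow, slides_box, spout, tray
```

Run:
```python
from h import *
for n in ["scene","top"]:
    c=capture(n); save(c,n+"0"); W=cloud(c)
    R=np.array(c["R"]);print(n,-R.T@np.array(c["t"]))
    for t in ["filler","dial_grip","mouth","spout","home_plug","tray","dish_cup","slides_box","scoop_red","scoop_yellow","scoop_blue","ball_red","ball_yellow","ball_blue","jar_red"]:
        for r in spot_point(c,t)[:4]:
            if r["p"]<.2: continue
            z={"dial_grip":113,"mouth":155,"home_plug":83,"spout":83}.get(t,15 if 'ball' in t else 0)
            print(t,round(r["p"],2),np.round(r["uv"]),np.round(ray(c,r["uv"],z)))
print(get_state())
```

```text
scene [-137.35284227  760.91084143  844.5307566 ]
filler 0.89 [318. 274.] [561.  16.   0.]
filler 0.37 [223. 371.] [475. 430.   0.]
filler 0.24 [405. 238.] [ 479. -325.    0.]
dial_grip 0.91 [360. 270.] [398.  25. 113.]
mouth 0.97 [296. 246.] [556. 108. 155.]
spout 0.85 [304. 263.] [552.  81.  83.]
spout 0.42 [284. 339.] [386. 312.  83.]
spout 0.33 [361. 267.] [427. -15.  83.]
home_plug 0.93 [297. 266.] [557. 104.  83.]
tray 0.93 [405. 240.] [ 471. -317.    0.]
tray 0.45 [359. 207.] [ 717. -374.    0.]
dish_cup 0.86 [342. 221.] [ 702. -257.    0.]
slides_box 0.67 [360. 208.] [ 709. -369.    0.]
scoop_red 0.64 [246. 309.] [597. 263.   0.]
scoop_red 0.23 [338. 268.] [533. -45.   0.]
scoop_yellow 0.9 [287. 341.] [435. 262.   0.]
scoop_yellow 0.73 [241. 316.] [586. 287.   0.]
scoop_blue 0.73 [227. 372.] [466. 426.   0.]
scoop_blue 0.35 [405. 241.] [ 469. -312.    0.]
ball_red 0.56 [247. 315.] [566. 283.  15.]
ball_red 0.35 [242. 318.] [565. 299.  15.]
ball_yellow 0.61 [284. 340.] [430. 274.  15.]
ball_yellow 0.53 [285. 334.] [443. 259.  15.]
ball_blue 0.64 [221. 371.] [466. 439.  15.]
ba
[... 976 characters left out ...]
1.7, 'qpos': array([-1.41159436e+00,  2.99887087e-01,  1.52102949e+00,  1.71694276e-05,
        1.32066266e+00, -6.66106373e-02]), 'joint_vel': array([ 0.00237944, -0.00050109,  0.00059107,  0.00134945,  0.00084533,
       -0.00017972]), 'joint_efforts': array([-3.74827086e-04, -5.31654346e+01, -3.52916372e+01,  7.08296802e-02,
        2.13031622e-02, -2.46819798e-05]), 'ee_pos': array([ 123.13812167, -536.02635475,  205.44018051]), 'tcp_rot': array([9.93633091e-01, 1.12664459e-01, 8.61919680e-06, 6.31808831e-06]), 'wrist_force': array([-0.2261635 ,  0.63132044, -0.00572046]), 'ft_torque': array([ 0.03911388, -0.01488535, -0.02043995]), 'gripper_force': 0.0, 'finger_gap': 0.9998519022068616}
```

View pics/scene0.png

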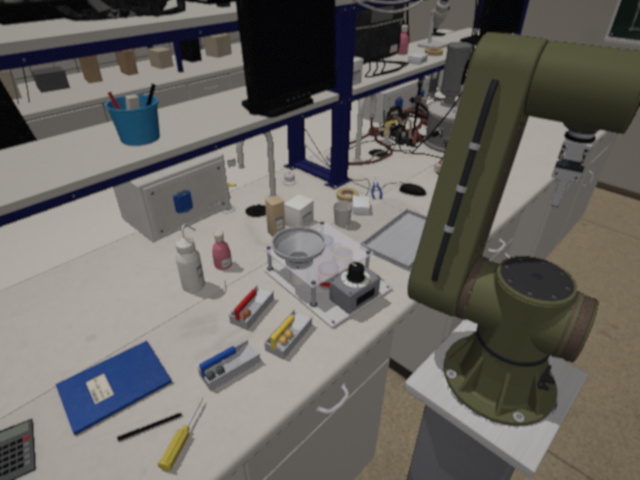

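View pics/top0.png

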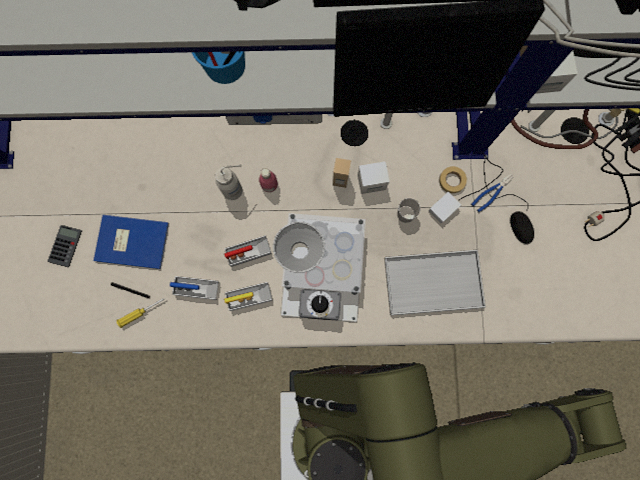

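The top view shows three scoops at about (246,254) red, (247,299) yellow and (194,290) blue, with noses to the right. The filler is at (324,254), the tray at (436,283), the cup at (408,210) and the white box at (445,207).

```bash
cat >> h.py <<'E'
def grip(c,W,col):
    hsv=cv2.cvtColor(c["pixels"],cv2.COLOR_RGB2HSV).astype(int); h,s,v=hsv[...,0],hsv[...,1],hsv[...,2]
    m={"red":((h<6)|(h>172))&(s>130),"yellow":(h>20)&(h<34)&(s>130),"blue":(h>100)&(h<125)&(s>130)}[col]&(v>60)
    m&=(W[...,2]>45)&(W[...,2]<85)&(W[...,0]<680)&(W[...,1]>130)
    p=W[m]; 
    if len(p)<8: return None
    (cx,cy),sz,a=cv2.minAreaRect(p[:,:2].astype(np.float32))
    ctr=p[:,:2].mean(0); w,V=np.linalg.eigh(np.cov((p[:,:2]-ctr).T)); d=V[:,1]
    pr=(p[:,:2]-ctr)@d
    return len(p),np.round([cx,cy]),np.round(ctr),round(np.degrees(np.arctan2(d[1],d[0])),1),np.round([pr.min(),pr.max()]),round(np.nanmedian(p[:,2]))
E
python3 - <<'E'
from h import *
ims=[]
for n in ["scene","top"]:
    c=capture(n); W=cloud(c)
    for k in ["red","yellow","blue"]: print(n,k,grip(c,W,k))
    for t in ["scoop_red","scoop_yellow","scoop_blue","tray","slides_box","dish_cup","dial_grip"]:
        r=trace(c,t)
        if not r: continue
        p=W[r[0]["pixels"]]; p=p[np.isfinite(p[:,0])]
        print(n,t,round(r[0]["p"],2),len(p),np.round(np.percentile(p,[3,50,97],axis=0)).tolist())
        if n=="top":
            q=p[(p[:,2]>(12 if t=="tray" else 8 if 'scoop' in t else 20))]; print(cv2.minAreaRect(q[:,:2].astype(np.float32)))
    if n=="top":
        # rim of the funnel & knob by height
        for lo,hi in [(148,162),(118,135)]:
            m=(W[...,2]>lo)&(W[...,2]<hi)&(W[...,0]>330)&(W[...,0]<700)&(W[...,1]>-100)&(W[...,1]<190); q=W[m][:,:2].astype(np.float32)
            print("h",lo,len(q),cv2.minEnclosingCircle(q) if len(q)>4 else 0)
        ims.append(cv2.resize(c["pixels"][200:330,160:370],(800,495),interpolation=cv2.INTER_CUBIC))
    else: ims.append(cv2.resize(c["pixels"][220:400,190:390],(660,594),interpolation=cv2.INTER_CUBIC))
for i,im in enumerate(ims): cv2.imwrite(f"pics/c{i}.png",im[...,::-1])
E
```

```text
scene red (158, array([570., 281.]), array([566., 286.]), np.float64(106.1), array([-48.,  36.]), 64)
scene yellow (194, array([431., 277.]), array([428., 284.]), np.float64(102.5), array([-51.,  36.]), 64)
scene blue (244, array([468., 441.]), array([467., 444.]), np.float64(82.4), array([-44.,  40.]), 64)
scene scoop_red 0.97 971 [[537.0, 193.0, 2.0], [568.0, 262.0, 19.0], [610.0, 323.0, 66.0]]
scene scoop_yellow 0.73 1134 [[399.0, 190.0, 2.0], [428.0, 265.0, 20.0], [471.0, 320.0, 67.0]]
scene scoop_blue 0.62 1472 [[433.0, 354.0, 3.0], [465.0, 415.0, 19.0], [494.0, 482.0, 66.0]]
scene tray 0.8 2289 [[389.0, -457.0, 2.0], [492.0, -284.0, 6.0], [560.0, -174.0, 23.0]]
scene slides_box 0.8 295 [[663.0, -401.0, 3.0], [695.0, -349.0, 32.0], [741.0, -320.0, 36.0]]
scene dish_cup 0.97 411 [[661.0, -278.0, 8.0], [685.0, -235.0, 49.0], [723.0, -213.0, 72.0]]
scene dial_grip 0.65 390 [[471.0, 68.0, 16.0], [534.0, 103.0, 23.0], [609.0, 119.0, 52.0]]
top red (135, array([572., 280.]), array([570., 280.]), np.float64(107.5), array([-42.,  41.]), 66)
top yellow (137, array([431., 278.]), array([4
[... 921 characters left out ...]
slides_box 0.71 537 [[667.0, -403.0, 4.0], [703.0, -359.0, 34.0], [741.0, -321.0, 40.0]]
((706.3704833984375, -362.6781311035156), (58.27389907836914, 84.3380355834961), 41.5092887878418)
top dish_cup 0.92 431 [[662.0, -272.0, -1.0], [701.0, -247.0, 26.0], [723.0, -212.0, 73.0]]
((691.91162109375, -241.17466735839844), (64.30397033691406, 65.81938934326172), 74.0789794921875)
top dial_grip 0.48 242 [[383.0, 17.0, 90.0], [403.0, 38.0, 126.0], [426.0, 58.0, 132.0]]
((404.885009765625, 37.69677734375), (46.83064270019531, 49.89207077026367), 88.38129425048828)
h 148 313 ((563.9013671875, 93.7598648071289), 74.6272964477539)
h 118 872 ((505.96832275390625, 67.71949005126953), 125.36213684082031)
```

View pics/c0.png

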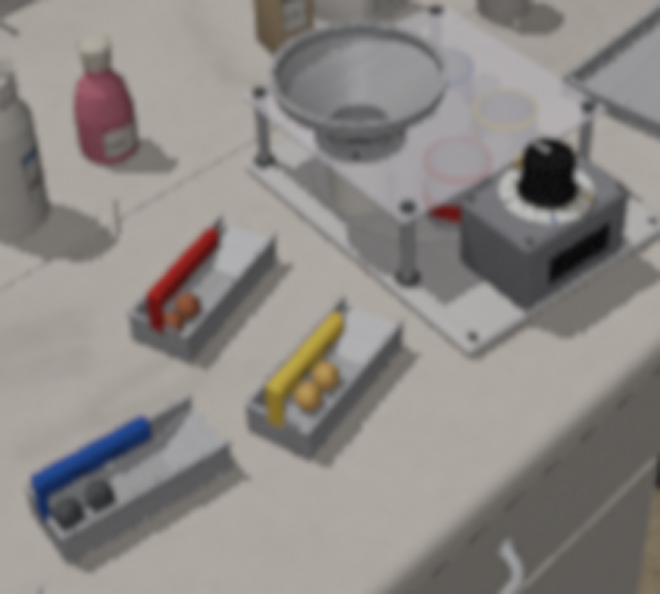

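View pics/c1.png

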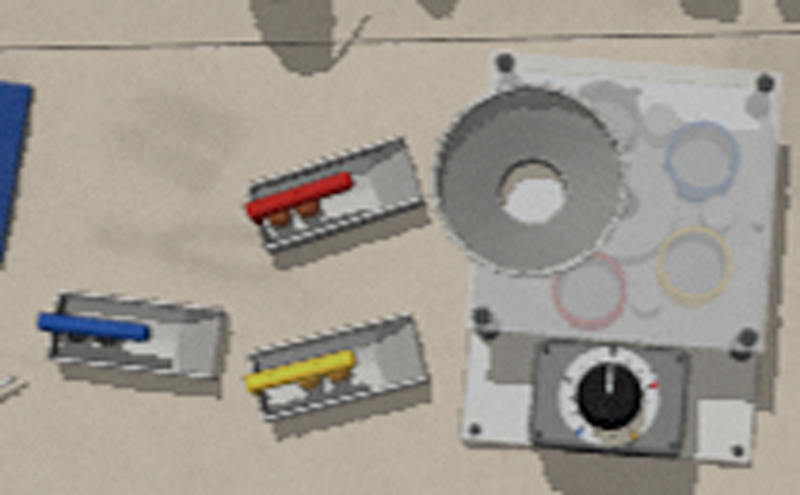

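The crops show two balls in each scoop: two red at about (180,312), two brass at (315,385) and two dark at (80,505) in c0. The dial pointer stands at home. I'll turn the wrist first, then refine the knob position.

>>> arm_command(steps=[0,0,0,0,0,-1,1,0,0,0,0,0,-1,1,0,0,0,0,0,-1,1,0,0,0,0,0,-1,1,0,0,0,0,0,-1,1,0,0,0,0,0,-1,1,0,0,0,0,0,-1,1,0,0,0,0,0,-1,1,0,0,0,0,0,-1,1,0,0,0,0,0,-1,1], newtons=40)

```text
clock: 3.5
ee_pos: [123.1, -536.0, 205.5]
tcp_rot: [0.895, 0.447, 0.0, -0.0]
wrist_force: [-0.2, -0.4, -0.4]
finger_gap: 1.002
gripper_force: 0.0
```

>>> arm_command(steps=[0,0,0,0,0,-1,1,0,0,0,0,0,-1,1,0,0,0,0,0,-1,1,0,0,0,0,0,-1,1,0,0,0,0,0,-1,1,0,0,0,0,0,-1,1,0,0,0,0,0,-1,1,0,0,0,0,0,-1,1,0,0,0,0,0,-1,1,0,0,0,0,0,-1,1])

```text
clock: 4.5
ee_pos: [123.1, -536.0, 205.4]
tcp_rot: [0.688, 0.726, -0.0, 0.0]
wrist_force: [0.7, -0.1, 0.1]
finger_gap: 1.002
gripper_force: 0.0
```

```bash
cat >> h.py <<'E'
def plan(x,y,z,step=38):
    s=get_state(); R=Ro.from_quat(s["tcp_rot"]); d=np.array([x,y,z])-s["ee_pos"]; t=R.inv().apply(d)
    n=max(1,int(np.ceil(np.linalg.norm(t)/step)))
    print("now",np.round(s["ee_pos"],1),"tool axes",np.round(R.as_matrix().T,3).tolist(),"J",np.round(np.degrees(s["qpos"])),"tot units",np.round(t/40,2),"n",n,"row",np.round(t/40/n,3))
E
python3 - <<'E'
from h import *
for n in ["top","scene"]:
    c=capture(n);W=cloud(c)
    m=(W[...,2]>119)&(W[...,2]<136)&(np.hypot(W[...,0]-403,W[...,1]-38)<32); q=W[m]
    print(n,len(q),q.mean(0),np.median(q[:,2]),q.min(0),q.max(0),cv2.minEnclosingCircle(q[:,:2].astype(np.float32)))
    # rim circle fit
    m=(W[...,2]>150)&(W[...,2]<160)&(np.hypot(W[...,0]-562,W[...,1]-93)<85); q=W[m]
    A=np.c_[2*q[:,:2],np.ones(len(q))]; s=np.linalg.lstsq(A,(q[:,:2]**2).sum(1),rcond=None)[0]
    print("rim",len(q),s[:2],np.sqrt(s[2]+s[0]**2+s[1]**2))
plan(403,38,205)
E
```

```text
top 178 [404.51888552  37.70727562 127.15353721] 127.11737282608311 [384.058132    17.48382732 119.08767413] [426.85117813  57.58468231 135.08285821] ((405.2186279296875, 37.28421401977539), 21.803850173950195)
rim 248 [563.24370286  93.87670822] 71.41011204597045
scene 158 [403.70708039  37.86336658 125.10522716] 125.52389586971431 [383.13536802  13.81449184 119.08444689] [426.16444025  58.41986061 129.45269134] ((404.3478698730469, 36.46675109863281), 22.68158531188965)
rim 332 [563.17836242  91.75922358] 71.56957632429445
now [ 123.1 -536.   205.5] tool axes [[-0.052, 0.999, -0.0], [0.999, 0.052, -0.0], [-0.0, -0.0, -1.0]] J [-81.  17.  87.  -0.  76. -84.] tot units [1.396e+01 7.740e+00 1.000e-02] n 17 row [0.821 0.455 0.001]
```

>>> arm_command(steps=[0.775,0.432,0,0,0,0,1,0.775,0.432,0,0,0,0,1,0.775,0.432,0,0,0,0,1,0.775,0.432,0,0,0,0,1,0.775,0.432,0,0,0,0,1,0.775,0.432,0,0,0,0,1,0.775,0.432,0,0,0,0,1,0.775,0.432,0,0,0,0,1,0.775,0.432,0,0,0,0,1])

```text
clock: 5.5
ee_pos: [264.5, -248.1, 205.6]
tcp_rot: [0.69, 0.724, -0.0, 0.0]
wrist_force: [0.8, -0.3, 0.0]
finger_gap: 0.999
gripper_force: 0.0
```

>>> arm_command(steps=[0.775,0.432,0,0,0,0,1,0.775,0.432,0,0,0,0,1,0.775,0.432,0,0,0,0,1,0.775,0.432,0,0,0,0,1,0.775,0.432,0,0,0,0,1,0.775,0.432,0,0,0,0,1,0.775,0.432,0,0,0,0,1,0.775,0.432,0,0,0,0,1,0.775,0.432,0,0,0,0,1,0,0,0,0,0,0,1])

```text
clock: 6.5
ee_pos: [406.0, 39.8, 205.4]
tcp_rot: [0.688, 0.725, 0.0, -0.0]
wrist_force: [0.0, -0.2, -0.5]
finger_gap: 1.008
gripper_force: 0.0
```

```bash
python3 -c "
from h import *
plan(404.5,37.3,95)"
```

```text
now [406.   39.8 205.4] tool axes [[-0.052, 0.999, 0.0], [0.999, 0.052, 0.0], [0.0, 0.0, -1.0]] J [  0.  -1. 108.   0.  73.  -3.] tot units [-0.06 -0.04  2.76] n 3 row [-0.02  -0.014  0.92 ]
```

>>> arm_command(steps=[-0.02,-0.01,0.69,0,0,0,1,-0.02,-0.01,0.69,0,0,0,1,-0.02,-0.01,0.69,0,0,0,1,0,0,0.69,0,0,0,1,0,0,0,0,0,0,1])

```text
clock: 7.0
ee_pos: [402.3, 34.2, 92.8]
tcp_rot: [0.689, 0.724, -0.002, -0.002]
wrist_force: [-0.4, -0.5, 0.9]
finger_gap: 0.998
gripper_force: 0.0
```

>>> arm_command(steps=[0,0,0,0,0,0,-1,0,0,0,0,0,0,-1,0,0,0,0,0,0,-1,0,0,0,0,0,0,-1,0,0,0,0,0,0,-1,0,0,0,0,0,0,-1,0,0,0,0,0,0,-1], newtons=30)

```text
clock: 7.7
ee_pos: [405.3, 34.8, 95.5]
tcp_rot: [0.689, 0.725, 0.001, 0.001]
wrist_force: [11.8, 1.2, -16.9]
finger_gap: 0.447
gripper_force: 30.4
```

>>> arm_command(steps=[0,0,0,0,0,1,-1,0,0,0,0,0,1,-1,0,0,0,0,0,1,-1,0,0,0,0,0,1,-1,0,0,0,0,0,1,-1,0,0,0,0,0,1,-1,0,0,0,0,0,1,-1,0,0,0,0,0,1,-1,0,0,0,0,0,1,-1])

```text
clock: 8.6
ee_pos: [405.3, 34.8, 95.4]
tcp_rot: [0.88, 0.475, 0.001, 0.001]
wrist_force: [8.0, 0.3, -4.3]
finger_gap: 0.442
gripper_force: 30.6
```

>>> arm_command(steps=[0,0,0,0,0,1,-1,0,0,0,0,0,1,-1,0,0,0,0,0,1,-1,0,0,0,0,0,1,-1,0,0,0,0,0,1,-1,0,0,0,0,0,1,-1,0,0,0,0,0,1,-1,0,0,0,0,0,1,-1,0,0,0,0,0,1,-1,0,0,0,0,0,0,-1])

```text
clock: 9.6
ee_pos: [405.2, 34.8, 95.4]
tcp_rot: [0.984, 0.18, 0.001, 0.0]
wrist_force: [8.1, 0.9, -3.8]
finger_gap: 0.443
gripper_force: 30.7
```

>>> arm_command(steps=[0,0,0,0,0,0,1,0,0,0,0,0,0,1,0,0,0,0,0,0,1,0,0,0,0,0,0,1,0,0,0,0,0,0,1,0,0,-0.7,0,0,0,1,0,0,-0.7,0,0,0,1,0,0,-0.7,0,0,0,1,0,0,-0.7,0,0,0,1])

```text
clock: 10.5
ee_pos: [403.9, 34.7, 208.2]
tcp_rot: [0.983, 0.182, -0.0, -0.0]
wrist_force: [-0.6, -0.6, 0.5]
finger_gap: 0.998
gripper_force: 0.0
```

>>> arm_command(steps=[0,0,0,0,0,-1,1,0,0,0,0,0,-1,1,0,0,0,0,0,-1,1,0,0,0,0,0,-1,1,0,0,0,0,0,-1,1,0,0,0,0,0,-1,1,0,0,0,0,0,-1,1,0,0,0,0,0,-1,1,0,0,0,0,0,-1,1,0,0,0,0,0,-1,1])

```text
clock: 11.5
ee_pos: [404.0, 34.7, 207.0]
tcp_rot: [0.861, 0.508, -0.0, -0.0]
wrist_force: [0.0, 0.2, -0.5]
finger_gap: 1.002
gripper_force: 0.0
```

>>> arm_command(steps=[0,0,0,0,0,-1,1,0,0,0,0,0,-1,1,0,0,0,0,0,-1,1,0,0,0,0,0,-1,1,0,0,0,0,0,-1,1,0,0,0,0,0,-1,1,0,0,0,0,0,-1,1,0,0,0,0,0,-1,1,0,0,0,0,0,-1,1,0,0,0,0,0,-1,1])

```text
clock: 12.5
ee_pos: [404.0, 34.7, 207.0]
tcp_rot: [0.635, 0.772, -0.0, -0.0]
wrist_force: [0.5, -0.1, 0.8]
finger_gap: 1.0
gripper_force: 0.0
```

```bash
python3 -c "
from h import *
for n in ['top','scene']:
    c=capture(n); W=cloud(c)
    for k in ['red','yellow','blue']: print(n,k,grip(c,W,k))
plan(575,266,205)"
```

```text
top red (135, array([571., 280.]), array([570., 280.]), np.float64(107.8), array([-42.,  42.]), 66)
top yellow (131, array([430., 292.]), array([430., 291.]), np.float64(102.3), array([-41.,  42.]), 67)
top blue (121, array([469., 441.]), array([468., 440.]), np.float64(82.5), array([-42.,  42.]), 67)
scene red (153, array([569., 279.]), array([567., 285.]), np.float64(106.0), array([-49.,  36.]), 64)
scene yellow (193, array([430., 290.]), array([427., 297.]), np.float64(102.3), array([-53.,  37.]), 64)
scene blue (242, array([468., 441.]), array([467., 443.]), np.float64(82.7), array([-44.,  40.]), 63)
now [404.   34.7 207. ] tool axes [[-0.191, 0.982, 0.0], [0.982, 0.191, -0.0], [-0.0, -0.0, -1.0]] J [ -0.  -2. 108.  -0.  73. -11.] tot units [4.86 5.3  0.05] n 8 row [0.608 0.662 0.006]
```

>>> arm_command(steps=[0.608,0.662,0,0,0,0,0,0.608,0.662,0,0,0,0,0,0.608,0.662,0,0,0,0,0,0.608,0.662,0,0,0,0,0,0.608,0.662,0,0,0,0,0,0.608,0.662,0,0,0,0,0,0.608,0.662,0,0,0,0,0,0.608,0.662,0,0,0,-0.8,0,0,0,0,0,0,-0.8,0,0,0,0,0,0,0,0])

```text
clock: 13.6
ee_pos: [575.1, 266.4, 206.1]
tcp_rot: [0.593, 0.806, -0.001, -0.0]
wrist_force: [0.3, -1.3, -0.0]
finger_gap: 0.505
gripper_force: 0.0
```

Run:
```python
from h import *
plan(575,266,36)
c=capture('top'); cv2.imwrite("pics/d1.png",cv2.resize(c["pixels"][210:330,270:390],(480,480),interpolation=cv2.INTER_CUBIC)[...,::-1])
```

```text
now [575.1 266.4 206.1] tool axes [[-0.298, 0.955, -0.0], [0.955, 0.298, -0.001], [-0.001, -0.001, -1.0]] J [22. 28. 72. -0. 80.  4.] tot units [-0.01 -0.    4.25] n 5 row [-0.002 -0.     0.85 ]
```

View pics/d1.png

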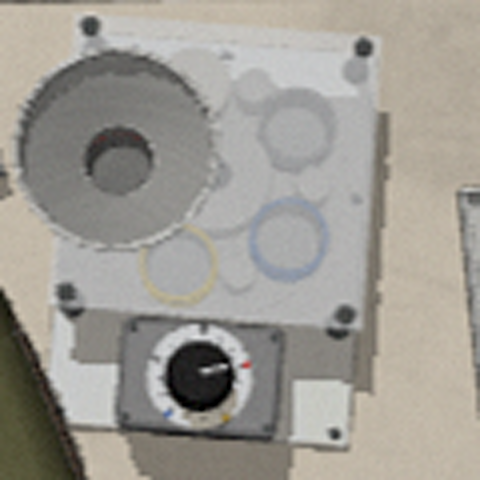

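The red jar is under the funnel at (118,160), and the pointer is on the red dot at (245,366).

>>> arm_command(steps=[0,0,0.85,0,0,0,0,0,0,0.85,0,0,0,0,0,0,0.85,0,0,0,0,0,0,0.85,0,0,0,0,0,0,0.85,0,0,0,0,0,0,0,0,0,0,0])

```text
clock: 14.25
ee_pos: [572.9, 264.5, 33.1]
tcp_rot: [0.594, 0.805, -0.003, -0.002]
wrist_force: [0.0, 0.3, 0.1]
finger_gap: 0.499
gripper_force: 0.0
```

>>> arm_command(steps=[0,0,0,0,0,0,-1,0,0,0,0,0,0,-1,0,0,0,0,0,0,-1,0,0,0,0,0,0,-1,0,0,0,0,0,0,-1,0,0,0,0,0,0,-1], newtons=50)

```text
clock: 14.85
ee_pos: [575.6, 266.1, 37.9]
tcp_rot: [0.592, 0.806, 0.001, 0.0]
wrist_force: [1.5, -0.1, 4.8]
finger_gap: 0.141
gripper_force: 50.0
```

>>> arm_command(steps=[0,0,-0.4,0,0,0,-1,0,0,-0.7,0,0,0,-1,0,0,-0.8,0,0,0,-1,0,0,-0.8,0,0,0,-1,0,0,-0.8,0,0,0,-1,0,0,-0.8,0,0,0,-1,0,0,-0.8,0,0,0,-1,0,0,-0.4,0,0,0,-1])

```text
clock: 15.65
ee_pos: [575.2, 266.0, 261.1]
tcp_rot: [0.592, 0.806, 0.001, 0.001]
wrist_force: [-0.2, 0.2, -2.9]
finger_gap: 0.146
gripper_force: 50.0
```

>>> arm_command(steps=[0,0,0,0,0,0.5,-1,0,0,0,0,0,1,-1,0,0,0,0,0,1,-1,0,0,0,0,0,1,-1,0,0,0,0,0,1,-1,0,0,0,0,0,1,-1,0,0,0,0,0,1,-1,0,0,0,0,0,1,-1,0,0,0,0,0,1,-1,0,0,0,0,0,1,-1])

```text
clock: 16.65
ee_pos: [574.8, 265.8, 257.8]
tcp_rot: [0.823, 0.568, -0.0, -0.0]
wrist_force: [0.4, -0.2, -2.4]
finger_gap: 0.144
gripper_force: 50.0
```

>>> arm_command(steps=[0,0,0,0,0,1,-1,0,0,0,0,0,1,-1,0,0,0,0,0,1,-1,0,0,0,0,0,1,-1,0,0,0,0,0,1,-1,0,0,0,0,0,1,-1,0,0,0,0,0,1,-1,0,0,0,0,0,1,-1,0,0,0,0,0,1,-1,0,0,0,0,0,1,-1])

```text
clock: 17.65
ee_pos: [574.8, 265.8, 257.8]
tcp_rot: [0.968, 0.252, -0.0, 0.0]
wrist_force: [-0.4, 1.0, -2.0]
finger_gap: 0.144
gripper_force: 50.0
```

>>> arm_command(steps=[0,0,0,0,0,1,-1,0,0,0,0,0,1,-1,0,0,0,0,0,1,-1,0,0,0,0,0,1,-1,0,0,0,0,0,1,-1,0,0,0,0,0,0.5,-1,0,0,0,0,0,0,-1])

```text
clock: 18.35
ee_pos: [574.9, 265.8, 257.7]
tcp_rot: [0.998, 0.064, -0.0, 0.0]
wrist_force: [-0.2, 0.6, -1.5]
finger_gap: 0.142
gripper_force: 50.0
```

```bash
python3 -c "
from h import *
plan(643,98,234,30)"
```

```text
now [574.9 265.8 257.7] tool axes [[0.992, 0.127, -0.0], [0.127, -0.992, 0.0], [-0.0, -0.0, -1.0]] J [ 22.  26.  68.   0.  86. 104.] tot units [1.16 4.38 0.59] n 7 row [0.165 0.625 0.085]
```

>>> arm_command(steps=[0.08,0.31,0.04,0,0,0,-1,0.165,0.61,0.085,0,0,0,-1,0.165,0.61,0.085,0,0,0,-1,0.165,0.61,0.085,0,0,0,-1,0.165,0.61,0.085,0,0,0,-1,0.165,0.61,0.085,0,0,0,-1,0.165,0.61,0.085,0,0,0,-1,0.08,0.3,0.04,0,0,0,-1,0,0,0,0,0,0,-1,0,0,0,0,0,0,-1])

```text
clock: 19.35
ee_pos: [642.4, 102.8, 233.6]
tcp_rot: [0.998, 0.064, -0.0, -0.0]
wrist_force: [-0.3, 0.7, -2.6]
finger_gap: 0.144
gripper_force: 50.0
```

>>> arm_command(steps=[0,0,0,0,0.5,0,-1,0,0,0,0,0.7,0,-1,0,0,0,0,0.7,0,-1,0,0,0,0,0.7,0,-1,0,0,0,0,0.7,0,-1,0,0,0,0,0.7,0,-1,0,0,0,0,0.7,0,-1,0,0,0,0,0,0,-1,0,0,0,0,0,0,-1,0,0,0,0,0,0,-1])

```text
clock: 20.35
ee_pos: [642.7, 102.9, 233.7]
tcp_rot: [0.985, 0.063, 0.163, -0.011]
wrist_force: [-0.1, 0.4, -2.1]
finger_gap: 0.144
gripper_force: 50.0
```

Run:
```python
from h import *
plan(643,98,234,30)
c=capture('scene'); save(c,"p1full"); cv2.imwrite("pics/p1.png",cv2.resize(c["pixels"][150:350,170:430],(780,600),interpolation=cv2.INTER_CUBIC)[...,::-1])
```

```text
now [642.7 102.9 233.7] tool axes [[0.939, 0.121, 0.322], [0.128, -0.992, -0.0], [0.319, 0.041, -0.947]] J [ 6. 18. 84.  1. 59. 88.] tot units [-0.01  0.12 -0.01] n 1 row [-0.006  0.122 -0.01 ]
```

View pics/p1.png

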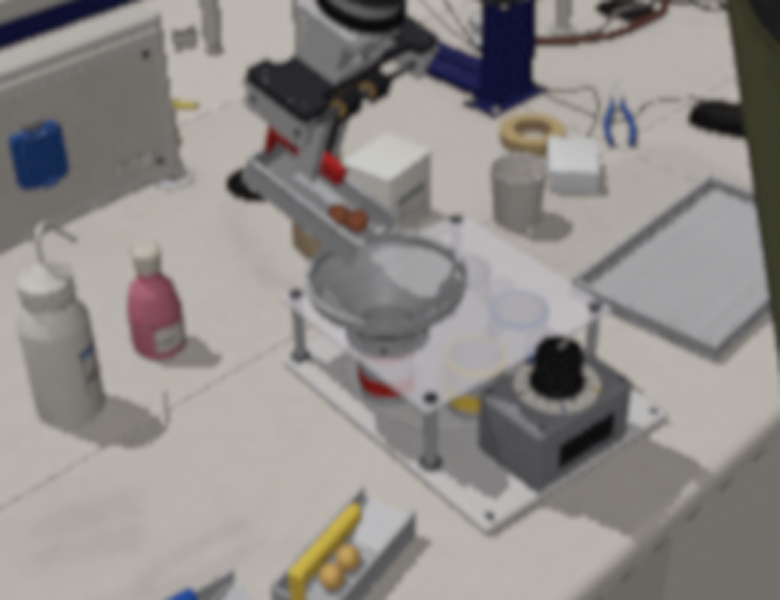

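The nose is over the funnel and the two red balls are waiting at the foot of the ramp at (350,215). I'll tilt on slowly.

>>> arm_command(steps=[0,0,0,0,0.5,0,-1,0,0,0,0,0.5,0,-1,0,0,0,0,0.5,0,-1,0,0,0,0,0.5,0,-1,0,0,0,0,0.5,0,-1,0,0,0,0,0.5,0,-1,0,0,0,0,0.5,0,-1,0,0,0,0,0.5,0,-1,0,0,0,0,0.5,0,-1,0,0,0,0,0.5,0,-1])

```text
clock: 21.4
ee_pos: [642.8, 102.5, 233.5]
tcp_rot: [0.941, 0.06, 0.332, -0.021]
wrist_force: [-0.1, -0.3, -1.4]
finger_gap: 0.146
gripper_force: 50.0
```

>>> arm_command(steps=[0,0,0,0,0.5,0,-1,0,0,0,0,0.5,0,-1,0,0,0,0,0.5,0,-1,0,0,0,0,0.5,0,-1,0,0,0,0,0,0,-1,0,0,0,0,0,0,-1,0,0,0,0,0,0,-1,0,0,0,0,0,0,-1])

```text
clock: 22.2
ee_pos: [642.8, 102.5, 233.7]
tcp_rot: [0.916, 0.059, 0.396, -0.025]
wrist_force: [-0.8, -0.9, -2.0]
finger_gap: 0.148
gripper_force: 50.0
```

Run:
```python
from h import *
c=capture('scene'); a=cv2.resize(c["pixels"][190:350,240:390],(400,427),interpolation=cv2.INTER_CUBIC)
c2=capture('top'); b=cv2.resize(c2["pixels"][200:330,260:380],(394,427),interpolation=cv2.INTER_CUBIC)
cv2.imwrite("pics/p2.png",np.hstack([a,b])[...,::-1])
for c in (c,c2): print([(round(r["p"],2),np.round(r["uv"]).tolist()) for r in spot_point(c,"ball_red")])
```

```text
[]
[]
```

View pics/p2.png

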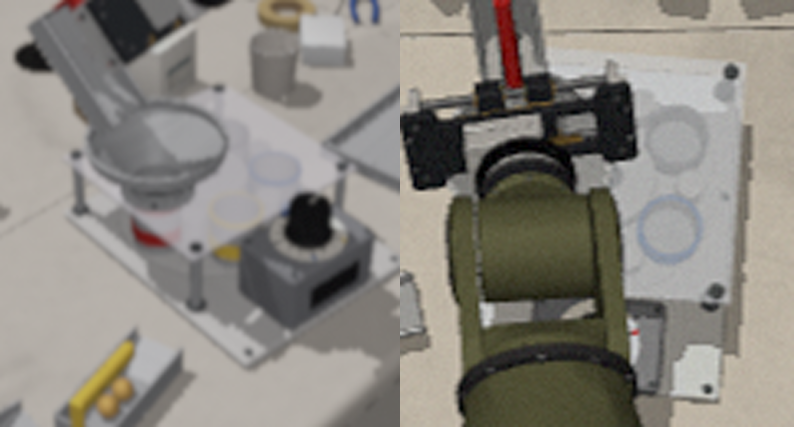

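>>> arm_command(steps=[0,0,0,0,-1,0,-1,0,0,0,0,-1,0,-1,0,0,0,0,-1,0,-1,0,0,0,0,-1,0,-1,0,0,0,0,-1,0,-1,0,0,0,0,-1,0,-1,0,0,0,0,-1,0,-1,0,0,0,0,-1,0,-1,0,0,0,0,-1,0,-1,0,0,0,0,-1,0,-1])

```text
clock: 23.4
ee_pos: [642.7, 102.4, 233.7]
tcp_rot: [0.996, 0.064, 0.058, -0.004]
wrist_force: [-0.5, -0.5, -0.6]
finger_gap: 0.148
gripper_force: 50.0
```

>>> arm_command(steps=[0,0,0,0,-1,0,-1,0,0,0,0,-0.7,0,-1,0,0,0,0,0,0,-1])

```text
clock: 23.7
ee_pos: [643.2, 102.4, 232.7]
tcp_rot: [0.998, 0.064, -0.001, 0.0]
wrist_force: [0.7, -0.4, -1.1]
finger_gap: 0.15
gripper_force: 50.0
```

```bash
python3 -c "
from h import *
plan(486,-405,234,38)
c=capture('top'); print([(round(r['p'],2),np.round(r['uv']).tolist()) for r in spot_point(c,'ball_red')])
c=capture('scene'); print([(round(r['p'],2),np.round(r['uv']).tolist()) for r in spot_point(c,'ball_red')])
"
```

```text
now [643.2 102.4 232.7] tool axes [[0.992, 0.128, -0.001], [0.128, -0.992, -0.0], [-0.001, -0.0, -1.0]] J [ 6. 30. 66. -0. 84. 88.] tot units [-5.52 12.08 -0.03] n 14 row [-0.394  0.863 -0.002]
[(0.18, [433.0, 284.0])]
[]
```

Empty. The force dropped to about 1.5 N, and no red balls show outside. Next stop is the tray.

>>> arm_command(steps=[-0.394,0.863,0,0,0,0,-1,-0.394,0.863,0,0,0,0,-1,-0.394,0.863,0,0,0,0,-1,-0.394,0.863,0,0,0,0,-1,-0.394,0.863,0,0,0,0,-1,-0.394,0.863,0,0,0,0,-1,-0.394,0.863,0,0,0,0,-1])

```text
clock: 24.6
ee_pos: [563.2, -152.6, 233.9]
tcp_rot: [0.998, 0.064, 0.001, 0.0]
wrist_force: [1.0, 0.1, -1.5]
finger_gap: 0.143
gripper_force: 50.0
```

>>> arm_command(steps=[-0.394,0.863,0,0,0,0,-1,-0.394,0.863,0,0,0,0,-1,-0.394,0.863,0,0,0,0,-1,-0.394,0.863,0,0,0,0,-1,-0.394,0.863,0,0,0,0,-1,-0.394,0.863,0,0,0,0,-1,-0.394,0.863,0,0,0,0,-1,0,0,0,0,0,0,-1,0,0,0,0,0,0,-1])

```text
clock: 25.5
ee_pos: [485.0, -405.4, 233.5]
tcp_rot: [0.998, 0.063, 0.0, 0.0]
wrist_force: [0.1, 0.2, -1.3]
finger_gap: 0.147
gripper_force: 50.0
```

```bash
python3 -c "
from h import *
plan(486,-405,45,38)
c=capture('scene');W=cloud(c);r=trace(c,'tray');print(r[0]['p'])
cv2.imwrite('pics/t1.png',cv2.resize(c['pixels'][190:290,320:480],(800,500),interpolation=cv2.INTER_CUBIC)[...,::-1])
"
```

```text
now [ 485.  -405.4  233.5] tool axes [[0.992, 0.126, 0.001], [0.126, -0.992, 0.0], [0.001, -0.0, -1.0]] J [-43.  27.  70.   0.  83.  40.] tot units [ 0.02 -0.01  4.71] n 5 row [ 0.005 -0.002  0.942]
0.88
```

View pics/t1.png

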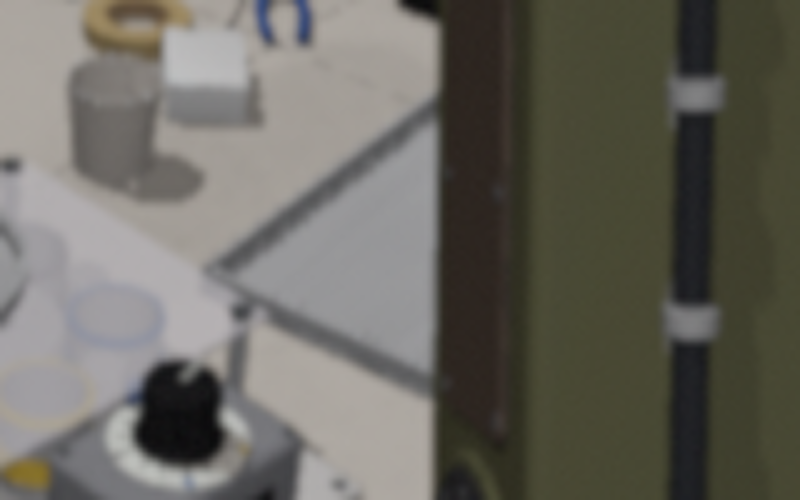

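The arm hides the tray in the scene view. The measured pose matches the slot, so I'll lower and release.

>>> arm_command(steps=[0,0,0.9,0,0,0,-1,0,0,0.9,0,0,0,-1,0,0,0.9,0,0,0,-1,0,0,0.9,0,0,0,-1,0,0,0.7,0,0,0,-1,0,0,0.2,0,0,0,-1,0,0,0.15,0,0,0,-1,0,0,0.05,0,0,0,-1,0,0,0,0,0,0,-1])

```text
clock: 26.5
ee_pos: [486.0, -405.3, 46.7]
tcp_rot: [0.998, 0.064, 0.001, 0.001]
wrist_force: [0.5, -0.5, -0.7]
finger_gap: 0.148
gripper_force: 50.0
```

>>> arm_command(steps=[0,0,0,0,0,0,-0.3,0,0,0,0,0,0,-0.3,0,0,0,0,0,0,-0.3,0,0,-0.3,0,0,0,-0.3,0,0,-0.6,0,0,0,-0.3,0,0,-0.9,0,0,0,-0.3,0,0,-0.9,0,0,0,-0.3,0,0,-0.9,0,0,0,-0.3,0,0,-0.7,0,0,0,-0.3])

```text
clock: 27.4
ee_pos: [485.6, -405.2, 221.1]
tcp_rot: [0.998, 0.064, 0.001, 0.001]
wrist_force: [0.1, 0.8, 0.8]
finger_gap: 0.35
gripper_force: 0.0
```

Run:
```python
from h import *
c=capture('top');W=cloud(c)
for k in ['yellow','blue']: print(k,grip(c,W,k))
for r in trace(c,'scoop_red')[:1]:
    p=W[r['pixels']]; p=p[np.isfinite(p[:,0])]; print(r['p'],np.round(np.percentile(p,[3,50,97],axis=0)).tolist())
plan(404.5,37.3,205)
```

```text
yellow (127, array([430., 292.]), array([430., 291.]), np.float64(103.1), array([-41.,  42.]), 67)
blue (121, array([469., 441.]), array([468., 440.]), np.float64(82.3), array([-41.,  43.]), 68)
0.84 [[469.0, -405.0, 3.0], [505.0, -389.0, 14.0], [537.0, -368.0, 75.0]]
now [ 486.4 -405.9  223.1] tool axes [[0.992, 0.128, 0.005], [0.128, -0.992, 0.006], [0.006, -0.005, -1.0]] J [-43.  27.  71.   0.  81.  40.] tot units [ -0.62 -11.25   0.38] n 12 row [-0.052 -0.938  0.032]
```

>>> arm_command(steps=[-0.05,-0.94,0.03,0,0,0,1,-0.05,-0.94,0.03,0,0,0,1,-0.05,-0.94,0.03,0,0,0,1,-0.05,-0.94,0.03,0,0,0,1,-0.05,-0.94,0.03,0,0,0,1,-0.05,-0.94,0.03,0,0,0,1])

```text
clock: 28.1
ee_pos: [444.0, -181.4, 210.2]
tcp_rot: [0.998, 0.064, -0.0, -0.0]
wrist_force: [0.5, -0.4, -0.3]
finger_gap: 0.824
gripper_force: 0.0
```

>>> arm_command(steps=[-0.05,-0.94,0.03,0,0,0,1,-0.05,-0.94,0.03,0,0,0,1,-0.05,-0.94,0.03,0,0,0,1,-0.05,-0.94,0.03,0,0,0,1,-0.05,-0.94,0.03,0,0,0,1,-0.05,-0.94,0.03,0,0,0,1])

```text
clock: 28.7
ee_pos: [403.3, 40.7, 203.2]
tcp_rot: [0.998, 0.064, 0.0, -0.0]
wrist_force: [1.2, 0.2, 0.3]
finger_gap: 1.0
gripper_force: 0.0
```

>>> arm_command(steps=[0,0,0,0,0,-1,1,0,0,0,0,0,-1,1,0,0,0,0,0,-1,1,0,0,0,0,0,-1,1,0,0,0,0,0,-1,1,0,0,0,0,0,-1,1,0,0,0,0,0,-1,1,0,0,0,0,0,-1,1,0,0,0,0,0,-1,1,0,0,0,0,0,-1,1])

```text
clock: 29.7
ee_pos: [403.8, 39.4, 203.1]
tcp_rot: [0.915, 0.403, -0.0, -0.0]
wrist_force: [0.1, -0.3, -0.5]
finger_gap: 1.0
gripper_force: 0.0
```

>>> arm_command(steps=[0,0,0,0,0,-1,1,0,0,0,0,0,-1,1,0,0,0,0,0,0,1])

```text
clock: 30.0
ee_pos: [403.8, 39.3, 203.1]
tcp_rot: [0.885, 0.465, -0.0, -0.0]
wrist_force: [1.2, -0.5, -0.2]
finger_gap: 0.997
gripper_force: 0.0
```

```bash
python3 -c "
from h import *
plan(404.5,37.3,95)
"
```

```text
now [403.8  39.3 203.1] tool axes [[0.568, 0.823, -0.0], [0.823, -0.568, -0.0], [-0.0, -0.0, -1.0]] J [  0.  -2. 109.  -0.  73.  35.] tot units [-0.03  0.04  2.7 ] n 3 row [-0.011  0.014  0.901]
```

>>> arm_command(steps=[-0.03,0.04,0.67,0,0,0,1,0,0,0.67,0,0,0,1,0,0,0.67,0,0,0,1,0,0,0.67,0,0,0,1,0,0,0,0,0,0,1,0,0,0,0,0,0,1])

```text
clock: 30.6
ee_pos: [404.8, 37.5, 96.5]
tcp_rot: [0.886, 0.464, -0.0, -0.0]
wrist_force: [0.0, 0.3, 1.0]
finger_gap: 0.998
gripper_force: 0.0
```

>>> arm_command(steps=[0,0,0,0,0,0,-1,0,0,0,0,0,0,-1,0,0,0,0,0,0,-1,0,0,0,0,0,0,-1,0,0,0,0,0,0,-1,0,0,0,0,0,0,-1,0,0,0,0,0,0,-1], newtons=30)

```text
clock: 31.3
ee_pos: [406.3, 36.6, 96.3]
tcp_rot: [0.886, 0.465, 0.001, 0.002]
wrist_force: [14.2, -12.0, -17.8]
finger_gap: 0.443
gripper_force: 29.9
```

>>> arm_command(steps=[0,0,0,0,0,1,-1,0,0,0,0,0,1,-1,0,0,0,0,0,1,-1,0,0,0,0,0,1,-1,0,0,0,0,0,1,-1,0,0,0,0,0,1,-1,0,0,0,0,0,1,-1,0,0,0,0,0,1,-1,0,0,0,0,0,1,-1])

```text
clock: 32.2
ee_pos: [406.9, 35.8, 96.2]
tcp_rot: [0.986, 0.167, 0.002, 0.002]
wrist_force: [16.6, -18.9, -11.6]
finger_gap: 0.45
gripper_force: 29.9
```

>>> arm_command(steps=[0,0,0,0,0,1,-1,0,0,0,0,0,1,-1,0,0,0,0,0,1,-1,0,0,0,0,0,1,-1,0,0,0,0,0,1,-1,0,0,0,0,0,1,-1,0,0,0,0,0,1,-1,0,0,0,0,0,1,-1,0,0,0,0,0,1,-1,0,0,0,0,0,0,-1])

```text
clock: 33.2
ee_pos: [406.9, 34.8, 96.2]
tcp_rot: [0.989, -0.146, 0.003, 0.002]
wrist_force: [16.2, -28.2, -11.9]
finger_gap: 0.45
gripper_force: 29.9
```

>>> arm_command(steps=[0,0,0,0,0,0,1,0,0,0,0,0,0,1,0,0,0,0,0,0,1,0,0,0,0,0,0,1,0,0,0,0,0,0,1,0,0,-0.7,0,0,0,1,0,0,-0.7,0,0,0,1,0,0,-0.7,0,0,0,1,0,0,-0.7,0,0,0,1])

```text
clock: 34.1
ee_pos: [404.5, 37.6, 209.0]
tcp_rot: [0.989, -0.145, 0.0, -0.0]
wrist_force: [-0.1, 0.4, 0.4]
finger_gap: 1.0
gripper_force: 0.0
```

>>> arm_command(steps=[0,0,0,0,0,-1,0,0,0,0,0,0,-1,0,0,0,0,0,0,-1,0,0,0,0,0,0,-1,0,0,0,0,0,0,-1,0,0,0,0,0,0,-1,0,0,0,0,0,0,-1,0,0,0,0,0,0,-1,0,0,0,0,0,0,-1,0,0,0,0,0,0,-1,0])

```text
clock: 35.1
ee_pos: [404.6, 37.6, 207.8]
tcp_rot: [0.979, 0.204, -0.0, -0.0]
wrist_force: [-0.4, -0.2, 0.1]
finger_gap: 0.499
gripper_force: 0.0
```

>>> arm_command(steps=[0,0,0,0,0,-1,0,0,0,0,0,0,-1,0,0,0,0,0,0,-1,0,0,0,0,0,0,-1,0,0,0,0,0,0,-1,0,0,0,0,0,0,-1,0,0,0,0,0,0,-1,0,0,0,0,0,0,-1,0,0,0,0,0,0,-1,0,0,0,0,0,0,-1,0])

```text
clock: 36.1
ee_pos: [404.6, 37.6, 207.8]
tcp_rot: [0.85, 0.526, -0.0, -0.0]
wrist_force: [0.2, 0.2, 1.1]
finger_gap: 0.503
gripper_force: 0.0
```

>>> arm_command(steps=[0,0,0,0,0,-1,0,0,0,0,0,0,-1,0,0,0,0,0,0,-1,0,0,0,0,0,0,-1,0,0,0,0,0,0,-1,0,0,0,0,0,0,-1,0,0,0,0,0,0,-1,0,0,0,0,0,0,-1,0,0,0,0,0,0,-1,0,0,0,0,0,0,-0.8,0])

```text
clock: 37.1
ee_pos: [404.6, 37.6, 207.8]
tcp_rot: [0.624, 0.781, 0.0, -0.0]
wrist_force: [-0.5, -0.3, -0.2]
finger_gap: 0.5
gripper_force: 0.0
```

Run:
```python
from h import *
c=capture('top');W=cloud(c)
g=grip(c,W,'yellow'); print(g)
a=np.radians(g[3]-180); n=np.array([np.cos(a),np.sin(a)]); o=g[1]+15*n; print(o, grip(c,W,'blue'))
plan(o[0],o[1],205)
```

```text
(130, array([430., 292.]), array([430., 291.]), np.float64(102.4), array([-42.,  43.]), 67)
[433.22102991 277.34991582] (120, array([469., 441.]), array([468., 440.]), np.float64(82.6), array([-42.,  43.]), 67)
now [404.6  37.5 207.8] tool axes [[-0.223, 0.975, 0.0], [0.975, 0.223, -0.0], [-0.0, 0.0, -1.0]] J [  0.  -2. 108.   0.  73. -13.] tot units [5.68 2.03 0.07] n 7 row [0.812 0.291 0.01 ]
```

>>> arm_command(steps=[0.812,0.291,0,0,0,0,0,0.812,0.291,0,0,0,0,0,0.812,0.291,0,0,0,0,0,0.812,0.291,0,0,0,0,0,0.812,0.291,0,0,0,0,0,0.812,0.291,0,0,0,0,0,0.812,0.291,0,0,0,0,0,0,0,0,0,0,0,0,0,0,0,0,0,0,0])

```text
clock: 38.05
ee_pos: [434.6, 277.2, 207.4]
tcp_rot: [0.625, 0.78, -0.0, -0.0]
wrist_force: [0.1, -0.4, -0.1]
finger_gap: 0.499
gripper_force: 0.0
```

```bash
cat >> h.py <<'E'
def dial(c,W):
    g=c["pixels"].astype(int).mean(-1); m=(W[...,2]>119)&(np.hypot(W[...,0]-405,W[...,1]-37)<19)
    b=m&(g>110); d=W[b][:,:2].mean(0)-np.array([405,37.5])
    return b.sum(),np.round(d),"cw deg from +x %.0f"%(-np.degrees(np.arctan2(d[1],d[0])))
E
python3 - <<'E'
from h import *
c=capture('top');W=cloud(c); print(dial(c,W))
for k in ("jar_yellow","jar_red","jar_blue","home_plug"): print(k,[(round(r['p'],2),np.round(ray(c,r['uv'],70)).tolist()) for r in spot_point(c,k)[:2]])
plan(433.2,277.3,36)
E
```

```text
(np.int64(8), array([-10.,  -7.]), 'cw deg from +x 146')
jar_yellow [(0.6, [562.0, 91.0, 70.0])]
jar_red []
jar_blue []
home_plug []
now [435.  276.3 208.1] tool axes [[-0.216, 0.976, 0.0], [0.976, 0.216, 0.0], [0.0, 0.0, -1.0]] J [28. 13. 93. -0. 75. 16.] tot units [ 0.03 -0.04  4.3 ] n 5 row [ 0.007 -0.008  0.86 ]
```

>>> arm_command(steps=[0,0,0.85,0,0,0,0,0,0,0.85,0,0,0,0,0,0,0.85,0,0,0,0,0,0,0.85,0,0,0,0,0,-0.02,0.85,0,0,0,0,0,0,0,0,0,0,0])

```text
clock: 38.9
ee_pos: [432.2, 275.3, 34.5]
tcp_rot: [0.626, 0.78, -0.003, -0.001]
wrist_force: [0.6, -0.7, 0.4]
finger_gap: 0.499
gripper_force: 0.0
```

>>> arm_command(steps=[0,0,0,0,0,0,-1,0,0,0,0,0,0,-1,0,0,0,0,0,0,-1,0,0,0,0,0,0,-1,0,0,0,0,0,0,-1,0,0,0,0,0,0,-1], newtons=50)

```text
clock: 39.5
ee_pos: [434.5, 277.1, 38.7]
tcp_rot: [0.626, 0.78, 0.001, 0.0]
wrist_force: [-1.0, -0.6, 6.1]
finger_gap: 0.148
gripper_force: 50.0
```

>>> arm_command(steps=[0,0,-0.4,0,0,0,-1,0,0,-0.7,0,0,0,-1,0,0,-0.8,0,0,0,-1,0,0,-0.8,0,0,0,-1,0,0,-0.8,0,0,0,-1,0,0,-0.8,0,0,0,-1,0,0,-0.8,0,0,0,-1,0,0,-0.4,0,0,0,-1])

```text
clock: 40.3
ee_pos: [434.4, 277.1, 260.6]
tcp_rot: [0.626, 0.78, 0.001, 0.001]
wrist_force: [0.3, -0.4, -1.9]
finger_gap: 0.144
gripper_force: 50.0
```

>>> arm_command(steps=[0,0,0,0,0,0.5,-1,0,0,0,0,0,1,-1,0,0,0,0,0,1,-1,0,0,0,0,0,1,-1,0,0,0,0,0,1,-1,0,0,0,0,0,1,-1,0,0,0,0,0,1,-1,0,0,0,0,0,1,-1,0,0,0,0,0,1,-1,0,0,0,0,0,1,-1])

```text
clock: 41.3
ee_pos: [433.9, 276.8, 257.7]
tcp_rot: [0.846, 0.533, -0.0, -0.0]
wrist_force: [-0.4, 0.6, -1.6]
finger_gap: 0.145
gripper_force: 50.0
```

>>> arm_command(steps=[0,0,0,0,0,1,-1,0,0,0,0,0,1,-1,0,0,0,0,0,1,-1,0,0,0,0,0,1,-1,0,0,0,0,0,1,-1,0,0,0,0,0,1,-1,0,0,0,0,0,1,-1,0,0,0,0,0,1,-1,0,0,0,0,0,1,-1,0,0,0,0,0,1,-1])

```text
clock: 42.3
ee_pos: [433.9, 276.8, 257.7]
tcp_rot: [0.977, 0.211, -0.0, 0.0]
wrist_force: [0.3, -0.5, -3.0]
finger_gap: 0.148
gripper_force: 50.0
```

>>> arm_command(steps=[0,0,0,0,0,1,-1,0,0,0,0,0,1,-1,0,0,0,0,0,1,-1,0,0,0,0,0,1,-1,0,0,0,0,0,0.5,-1,0,0,0,0,0,0,-1])

```text
clock: 42.9
ee_pos: [433.9, 276.8, 257.7]
tcp_rot: [0.998, 0.057, -0.0, 0.0]
wrist_force: [-0.3, -0.0, -1.8]
finger_gap: 0.144
gripper_force: 50.0
```

```bash
python3 -c "
from h import *
plan(642.5,103,234,30)"
```

```text
now [433.9 276.8 257.7] tool axes [[0.994, 0.113, -0.0], [0.113, -0.994, 0.0], [-0.0, -0.0, -1.0]] J [ 28.  11.  88.   0.  81. 112.] tot units [4.69 4.91 0.59] n 10 row [0.469 0.491 0.059]
```

>>> arm_command(steps=[0.23,0.25,0.03,0,0,0,-1,0.47,0.49,0.06,0,0,0,-1,0.47,0.49,0.06,0,0,0,-1,0.47,0.49,0.06,0,0,0,-1,0.47,0.49,0.06,0,0,0,-1,0.47,0.49,0.06,0,0,0,-1,0.47,0.49,0.06,0,0,0,-1,0.47,0.49,0.06,0,0,0,-1,0.47,0.49,0.06,0,0,0,-1,0.47,0.49,0.06,0,0,0,-1])

```text
clock: 43.9
ee_pos: [633.7, 110.2, 234.5]
tcp_rot: [0.998, 0.057, -0.0, 0.0]
wrist_force: [0.2, 0.2, -2.3]
finger_gap: 0.145
gripper_force: 50.0
```

>>> arm_command(steps=[0.23,0.25,0.02,0,0,0,-1,0,0,0,0,0,0,-1,0,0,0,0,0,0,-1])

```text
clock: 44.2
ee_pos: [642.4, 103.4, 234.1]
tcp_rot: [0.998, 0.057, -0.0, -0.0]
wrist_force: [-0.6, -0.2, -1.7]
finger_gap: 0.146
gripper_force: 50.0
```

>>> arm_command(steps=[0,0,0,0,0.5,0,-1,0,0,0,0,0.7,0,-1,0,0,0,0,0.7,0,-1,0,0,0,0,0.7,0,-1,0,0,0,0,0.7,0,-1,0,0,0,0,0.7,0,-1,0,0,0,0,0.7,0,-1,0,0,0,0,0,0,-1,0,0,0,0,0,0,-1,0,0,0,0,0,0,-1])

```text
clock: 45.2
ee_pos: [642.8, 103.5, 234.6]
tcp_rot: [0.985, 0.057, 0.163, -0.009]
wrist_force: [0.2, 0.5, -1.9]
finger_gap: 0.144
gripper_force: 50.0
```

Run:
```python
from h import *
c=capture('scene'); cv2.imwrite("pics/q1.png",cv2.resize(c["pixels"][150:350,170:430],(780,600),interpolation=cv2.INTER_CUBIC)[...,::-1])
```

```text
(no output)
```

View pics/q1.png

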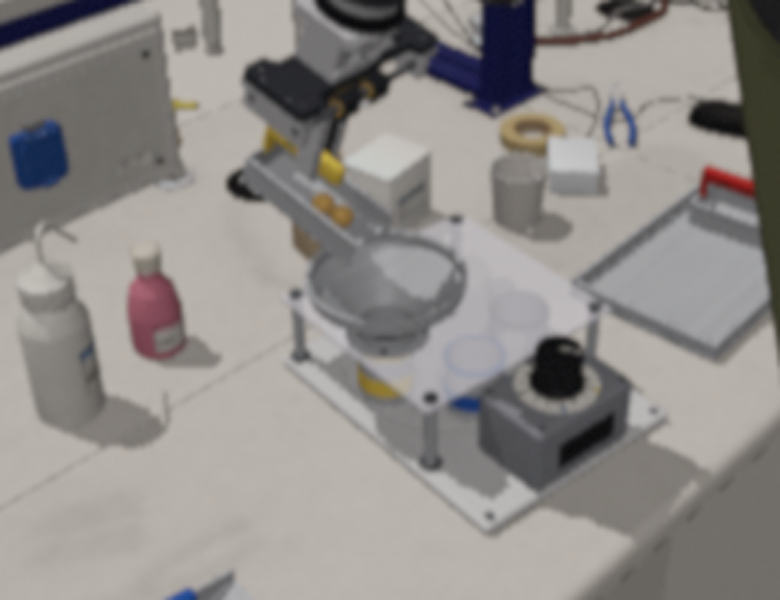

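The yellow jar is under the spout at (383,375). The two brass balls are at the ramp foot at (333,208), and the red scoop stands in the tray. I'll pour.

>>> arm_command(steps=[0,0,0,0,0.5,0,-1,0,0,0,0,0.5,0,-1,0,0,0,0,0.5,0,-1,0,0,0,0,0.5,0,-1,0,0,0,0,0.5,0,-1,0,0,0,0,0.5,0,-1,0,0,0,0,0.5,0,-1,0,0,0,0,0.5,0,-1,0,0,0,0,0.5,0,-1,0,0,0,0,0.5,0,-1])

```text
clock: 46.25
ee_pos: [643.0, 103.2, 234.3]
tcp_rot: [0.942, 0.054, 0.332, -0.019]
wrist_force: [0.4, 0.4, -1.2]
finger_gap: 0.141
gripper_force: 50.0
```

>>> arm_command(steps=[0,0,0,0,0.5,0,-1,0,0,0,0,0.5,0,-1,0,0,0,0,0.5,0,-1,0,0,0,0,0.5,0,-1,0,0,0,0,0,0,-1,0,0,0,0,0,0,-1,0,0,0,0,0,0,-1,0,0,0,0,0,0,-1])

```text
clock: 47.05
ee_pos: [643.1, 103.2, 234.5]
tcp_rot: [0.916, 0.052, 0.396, -0.023]
wrist_force: [-0.0, -0.4, -1.8]
finger_gap: 0.146
gripper_force: 50.0
```

>>> arm_command(steps=[0,0,0,0,-1,0,-1,0,0,0,0,-1,0,-1,0,0,0,0,-1,0,-1,0,0,0,0,-1,0,-1,0,0,0,0,-1,0,-1,0,0,0,0,-1,0,-1,0,0,0,0,-1,0,-1,0,0,0,0,-1,0,-1,0,0,0,0,-1,0,-1,0,0,0,0,-1,0,-1])

```text
clock: 48.05
ee_pos: [643.0, 103.2, 234.6]
tcp_rot: [0.997, 0.057, 0.058, -0.003]
wrist_force: [-0.4, -0.0, -2.0]
finger_gap: 0.146
gripper_force: 50.0
```

>>> arm_command(steps=[0,0,0,0,-1,0,-1,0,0,0,0,-0.7,0,-1,0,0,0,0,0,0,-1])

```text
clock: 48.35
ee_pos: [643.5, 103.1, 233.6]
tcp_rot: [0.998, 0.057, -0.001, 0.0]
wrist_force: [-0.3, -0.1, -0.9]
finger_gap: 0.148
gripper_force: 50.0
```

```bash
python3 -c "
from h import *
plan(481,-317,234,38)
for n in ('top','scene'):
    c=capture(n); W=cloud(c)
    for k in ('ball_yellow','ball_red'): print(n,k,[(round(r['p'],2),np.round(r['uv']).tolist(),W[int(r['uv'][1]),int(r['uv'][0])].round()) for r in spot_point(c,k)])
    print(grip(c,W,'blue'))
cv2.imwrite('pics/q2.png',cv2.resize(c['pixels'][150:350,170:430],(780,600),interpolation=cv2.INTER_CUBIC)[...,::-1])
"
```

```text
now [643.5 103.1 233.6] tool axes [[0.994, 0.114, -0.001], [0.114, -0.994, 0.0], [-0.001, -0.0, -1.0]] J [ 6. 30. 66. -0. 84. 89.] tot units [-5.23  9.97 -0.  ] n 12 row [-0.436  0.831 -0.   ]
top ball_yellow []
top ball_red []
(120, array([469., 440.]), array([468., 440.]), np.float64(82.5), array([-41.,  42.]), 68)
scene ball_yellow []
scene ball_red []
(243, array([468., 441.]), array([467., 443.]), np.float64(82.2), array([-44.,  40.]), 63)
```

View pics/q2.png

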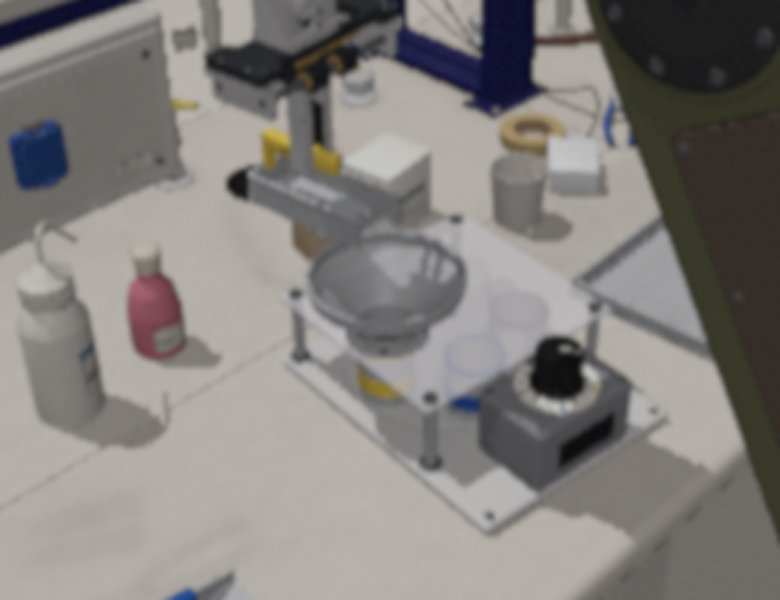

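The yellow scoop is empty and no ball lies astray. I'll put it in the middle slot.

>>> arm_command(steps=[-0.436,0.831,0,0,0,0,-1,-0.436,0.831,0,0,0,0,-1,-0.436,0.831,0,0,0,0,-1,-0.436,0.831,0,0,0,0,-1,-0.436,0.831,0,0,0,0,-1,-0.436,0.831,0,0,0,0,-1])

```text
clock: 49.25
ee_pos: [560.7, -108.2, 234.7]
tcp_rot: [0.998, 0.057, 0.001, 0.0]
wrist_force: [0.4, 0.4, -0.9]
finger_gap: 0.145
gripper_force: 50.0
```

>>> arm_command(steps=[-0.436,0.831,0,0,0,0,-1,-0.436,0.831,0,0,0,0,-1,-0.436,0.831,0,0,0,0,-1,-0.436,0.831,0,0,0,0,-1,-0.436,0.831,0,0,0,0,-1,-0.436,0.831,0,0,0,0,-1,0,0,0,0,0,0,-1,0,0,0,0,0,0,-1])

```text
clock: 50.05
ee_pos: [480.0, -317.2, 234.4]
tcp_rot: [0.998, 0.056, 0.0, 0.0]
wrist_force: [-0.6, -0.4, -2.1]
finger_gap: 0.147
gripper_force: 50.0
```

>>> arm_command(steps=[0,0,0.9,0,0,0,-1,0,0,0.9,0,0,0,-1,0,0,0.9,0,0,0,-1,0,0,0.9,0,0,0,-1,0,0,0.7,0,0,0,-1,0,0,0.2,0,0,0,-1,0,0,0.15,0,0,0,-1,0,0,0.05,0,0,0,-1,0,0,0,0,0,0,-1])

```text
clock: 50.95
ee_pos: [480.9, -317.1, 47.4]
tcp_rot: [0.998, 0.057, 0.001, 0.001]
wrist_force: [0.8, -0.0, -0.3]
finger_gap: 0.142
gripper_force: 50.0
```

>>> arm_command(steps=[0,0,0,0,0,0,-0.3,0,0,0,0,0,0,-0.3,0,0,0,0,0,0,-0.3,0,0,-0.3,0,0,0,-0.3,0,0,-0.6,0,0,0,-0.3,0,0,-0.9,0,0,0,-0.3,0,0,-0.9,0,0,0,-0.3,0,0,-0.9,0,0,0,-0.3,0,0,-0.7,0,0,0,-0.3])

```text
clock: 51.85
ee_pos: [480.4, -317.1, 221.8]
tcp_rot: [0.998, 0.057, 0.001, 0.001]
wrist_force: [0.5, -0.3, -0.4]
finger_gap: 0.349
gripper_force: 0.0
```

```bash
python3 -c "
from h import *
plan(408,35,205,37)
"
```

```text
now [ 480.4 -317.1  221.8] tool axes [[0.994, 0.114, 0.002], [0.114, -0.994, 0.002], [0.002, -0.002, -1.0]] J [-37.  20.  82.   0.  78.  46.] tot units [-0.8  -8.95  0.4 ] n 10 row [-0.08  -0.895  0.04 ]
```

>>> arm_command(steps=[-0.08,-0.895,0.04,0,0,0,1,-0.08,-0.895,0.04,0,0,0,1,-0.08,-0.895,0.04,0,0,0,1,-0.08,-0.895,0.04,0,0,0,1,-0.08,-0.895,0.04,0,0,0,1,-0.08,-0.895,0.04,0,0,0,1,-0.08,-0.895,0.04,0,0,0,1,-0.08,-0.895,0.04,0,0,0,1,-0.08,-0.895,0.04,0,0,0,1,-0.08,-0.895,0.04,0,0,0,1])

```text
clock: 52.85
ee_pos: [407.3, 36.4, 203.3]
tcp_rot: [0.998, 0.057, 0.001, 0.0]
wrist_force: [0.6, -0.3, 0.2]
finger_gap: 1.0
gripper_force: 0.0
```

>>> arm_command(steps=[0,0,0,0,0,-1,1,0,0,0,0,0,-1,1,0,0,0,0,0,-1,1,0,0,0,0,0,-1,1,0,0,0,0,0,-1,1,0,0,0,0,0,-1,1,0,0,0,0,0,-1,1,0,0,0,0,0,-1,1,0,0,0,0,0,-1,1,0,0,0,0,0,-1,1])

```text
clock: 53.85
ee_pos: [407.8, 35.1, 203.2]
tcp_rot: [0.918, 0.396, 0.001, 0.0]
wrist_force: [0.2, 0.3, 0.1]
finger_gap: 1.0
gripper_force: 0.0
```

>>> arm_command(steps=[0,0,0,0,0,-1,1,0,0,0,0,0,-1,1,0,0,0,0,0,0,1])

```text
clock: 54.15
ee_pos: [407.8, 35.0, 203.1]
tcp_rot: [0.889, 0.459, 0.001, 0.0]
wrist_force: [-0.6, 0.1, -0.3]
finger_gap: 1.0
gripper_force: 0.0
```

```bash
python3 -c "
from h import *
plan(408,35,95)
"
```

```text
now [407.8  35.  203.1] tool axes [[0.579, 0.815, 0.001], [0.815, -0.579, 0.001], [0.001, -0.0, -1.0]] J [ -0.  -1. 108.  -0.  73.  35.] tot units [-0.   0.   2.7] n 3 row [-0.     0.     0.901]
```

>>> arm_command(steps=[0,0,0.67,0,0,0,1,0,0,0.67,0,0,0,1,0,0,0.67,0,0,0,1,0,0,0.67,0,0,0,1,0,0,0,0,0,0,1,0,0,0,0,0,0,1])

```text
clock: 54.75
ee_pos: [408.1, 35.0, 96.0]
tcp_rot: [0.889, 0.458, 0.0, 0.0]
wrist_force: [0.4, 0.2, 0.3]
finger_gap: 0.998
gripper_force: 0.0
```

>>> arm_command(steps=[0,0,0,0,0,0,-1,0,0,0,0,0,0,-1,0,0,0,0,0,0,-1,0,0,0,0,0,0,-1,0,0,0,0,0,0,-1,0,0,0,0,0,0,-1,0,0,0,0,0,0,-1], newtons=30)

```text
clock: 55.45
ee_pos: [406.4, 35.9, 94.8]
tcp_rot: [0.889, 0.458, -0.001, -0.002]
wrist_force: [-13.1, 12.6, 20.7]
finger_gap: 0.449
gripper_force: 35.7
```

>>> arm_command(steps=[0,0,0,0,0,1,-1,0,0,0,0,0,1,-1,0,0,0,0,0,1,-1,0,0,0,0,0,1,-1,0,0,0,0,0,1,-1,0,0,0,0,0,1,-1,0,0,0,0,0,1,-1,0,0,0,0,0,1,-1,0,0,0,0,0,1,-1])

```text
clock: 56.35
ee_pos: [406.9, 35.4, 95.0]
tcp_rot: [0.987, 0.16, -0.001, -0.0]
wrist_force: [-6.6, 1.9, 5.7]
finger_gap: 0.447
gripper_force: 35.9
```

>>> arm_command(steps=[0,0,0,0,0,1,-1,0,0,0,0,0,1,-1,0,0,0,0,0,1,-1,0,0,0,0,0,1,-1,0,0,0,0,0,1,-1,0,0,0,0,0,1,-1,0,0,0,0,0,1,-1,0,0,0,0,0,1,-1,0,0,0,0,0,1,-1,0,0,0,0,0,0,-1])

```text
clock: 57.35
ee_pos: [406.9, 34.6, 95.0]
tcp_rot: [0.988, -0.153, -0.001, 0.001]
wrist_force: [-8.5, -6.1, 7.1]
finger_gap: 0.448
gripper_force: 36.1
```

>>> arm_command(steps=[0,0,0,0,0,0,1,0,0,0,0,0,0,1,0,0,0,0,0,0,1,0,0,0,0,0,0,1,0,0,0,0,0,0,1,0,0,-0.7,0,0,0,1,0,0,-0.7,0,0,0,1,0,0,-0.7,0,0,0,1,0,0,-0.7,0,0,0,1])

```text
clock: 58.25
ee_pos: [407.6, 35.1, 208.2]
tcp_rot: [0.988, -0.152, -0.0, 0.0]
wrist_force: [-0.5, 0.6, -0.6]
finger_gap: 1.0
gripper_force: 0.0
```

>>> arm_command(steps=[0,0,0,0,0,-1,0,0,0,0,0,0,-1,0,0,0,0,0,0,-1,0,0,0,0,0,0,-1,0,0,0,0,0,0,-1,0,0,0,0,0,0,-1,0,0,0,0,0,0,-1,0,0,0,0,0,0,-1,0,0,0,0,0,0,-1,0,0,0,0,0,0,-1,0])

```text
clock: 59.25
ee_pos: [407.8, 35.1, 207.0]
tcp_rot: [0.98, 0.197, 0.0, -0.0]
wrist_force: [0.3, -0.9, 0.5]
finger_gap: 0.5
gripper_force: 0.0
```

>>> arm_command(steps=[0,0,0,0,0,-1,0,0,0,0,0,0,-1,0,0,0,0,0,0,-1,0,0,0,0,0,0,-1,0,0,0,0,0,0,-1,0,0,0,0,0,0,-1,0,0,0,0,0,0,-1,0,0,0,0,0,0,-1,0,0,0,0,0,0,-1,0,0,0,0,0,0,-1,0])

```text
clock: 60.25
ee_pos: [407.8, 35.1, 207.0]
tcp_rot: [0.854, 0.52, -0.0, -0.0]
wrist_force: [-0.1, 0.3, -0.0]
finger_gap: 0.497
gripper_force: 0.0
```

>>> arm_command(steps=[0,0,0,0,0,-1,0,0,0,0,0,0,-1,0,0,0,0,0,0,-1,0,0,0,0,0,0,-1,0,0,0,0,0,0,-1,0,0,0,0,0,0,0,0])

```text
clock: 60.85
ee_pos: [407.8, 35.1, 207.0]
tcp_rot: [0.751, 0.66, 0.0, -0.0]
wrist_force: [0.1, 0.3, 0.4]
finger_gap: 0.5
gripper_force: 0.0
```

Run:
```python
from h import *
c=capture('top');W=cloud(c)
g=grip(c,W,'blue'); print(g)
a=np.radians(g[3]-180); n=np.array([np.cos(a),np.sin(a)]); o=g[1]+15*n; print(o)
plan(o[0],o[1],205)
```

```text
(119, array([468., 441.]), array([468., 441.]), np.float64(82.6), array([-42.,  42.]), 67)
[466.06806605 426.12493256]
now [407.8  35.1 207. ] tool axes [[0.131, 0.991, 0.0], [0.991, -0.131, -0.0], [0.0, 0.0, -1.0]] J [ -0.  -1. 108.   0.  73.   7.] tot units [9.88 0.16 0.05] n 11 row [0.898 0.015 0.005]
```

>>> arm_command(steps=[0.9,0.015,0,0,0,0,0,0.9,0.015,0,0,0,0,0,0.9,0.015,0,0,0,0,0,0.9,0.015,0,0,0,0,0,0.9,0.015,0,0,0,0,0,0.9,0.015,0,0,0,0,0,0.9,0.015,0,0,0,0,0,0.9,0.015,0,0,0,0,0,0.9,0.015,0,0,0,0,0,0.9,0.015,0,0,0,0,0])

```text
clock: 61.9
ee_pos: [460.5, 392.8, 206.9]
tcp_rot: [0.752, 0.659, -0.0, 0.0]
wrist_force: [0.7, -1.0, 1.0]
finger_gap: 0.499
gripper_force: 0.0
```

>>> arm_command(steps=[0.88,0.015,0,0,0,0,0,0,0,0,0,0,0,0,0,0,0,0,0,0,0])

```text
clock: 62.2
ee_pos: [465.4, 426.2, 206.3]
tcp_rot: [0.752, 0.659, -0.001, 0.0]
wrist_force: [-0.0, 0.4, 0.1]
finger_gap: 0.502
gripper_force: 0.0
```

Run:
```python
from h import *
c=capture('top');W=cloud(c); print(dial(c,W))
for k in ("jar_yellow","jar_red","jar_blue","home_plug"): print(k,[(round(r['p'],2),np.round(ray(c,r['uv'],70)).tolist()) for r in spot_point(c,k)[:2]])
plan(466.1,426.1,37)
```

```text
(np.int64(7), array([-9.,  7.]), 'cw deg from +x -143')
jar_yellow []
jar_red []
jar_blue [(0.64, [555.0, 97.0, 70.0]), (0.43, [555.0, 19.0, 70.0])]
home_plug []
now [465.9 425.3 207.5] tool axes [[0.131, 0.991, 0.0], [0.991, -0.131, 0.0], [0.0, 0.0, -1.0]] J [39. 28. 73. -0. 80. 47.] tot units [0.02 0.   4.26] n 5 row [0.004 0.    0.852]
```

>>> arm_command(steps=[0,0,0.85,0,0,0,0,0,0,0.85,0,0,0,0,0,0,0.85,0,0,0,0,0,0,0.85,0,0,0,0,0,0,0.85,0,0,0,0,0,0,0,0,0,0,0])

```text
clock: 63.05
ee_pos: [464.0, 424.1, 33.0]
tcp_rot: [0.752, 0.659, -0.004, -0.0]
wrist_force: [-0.8, 0.2, -0.4]
finger_gap: 0.501
gripper_force: 0.0
```

>>> arm_command(steps=[0,0,0,0,0,0,-1,0,0,0,0,0,0,-1,0,0,0,0,0,0,-1,0,0,0,0,0,0,-1,0,0,0,0,0,0,-1,0,0,0,0,0,0,-1], newtons=50)

```text
clock: 63.65
ee_pos: [465.9, 426.1, 37.5]
tcp_rot: [0.752, 0.66, 0.0, 0.0]
wrist_force: [0.9, -1.0, 3.8]
finger_gap: 0.148
gripper_force: 50.0
```

>>> arm_command(steps=[0,0,-0.4,0,0,0,-1,0,0,-0.7,0,0,0,-1,0,0,-0.8,0,0,0,-1,0,0,-0.8,0,0,0,-1,0,0,-0.8,0,0,0,-1,0,0,-0.8,0,0,0,-1,0,0,-0.8,0,0,0,-1,0,0,-0.4,0,0,0,-1])

```text
clock: 64.45
ee_pos: [465.7, 426.2, 261.3]
tcp_rot: [0.752, 0.66, 0.002, 0.0]
wrist_force: [-1.2, 0.1, -1.2]
finger_gap: 0.143
gripper_force: 50.0
```

>>> arm_command(steps=[0,0,0,0,0,0.5,-1,0,0,0,0,0,1,-1,0,0,0,0,0,1,-1,0,0,0,0,0,1,-1,0,0,0,0,0,1,-1,0,0,0,0,0,1,-1,0,0,0,0,0,1,-1,0,0,0,0,0,1,-1,0,0,0,0,0,1,-1,0,0,0,0,0,1,-1])

```text
clock: 65.45
ee_pos: [465.3, 425.9, 258.0]
tcp_rot: [0.926, 0.378, -0.0, -0.0]
wrist_force: [-0.5, -0.1, -1.3]
finger_gap: 0.142
gripper_force: 50.0
```

>>> arm_command(steps=[0,0,0,0,0,1,-1,0,0,0,0,0,1,-1,0,0,0,0,0,1,-1,0,0,0,0,0,1,-1,0,0,0,0,0,1,-1,0,0,0,0,0,1,-1,0,0,0,0,0,1,-1,0,0,0,0,0,1,-1,0,0,0,0,0,1,-1,0,0,0,0,0,0.5,-1])

```text
clock: 66.45
ee_pos: [465.3, 425.9, 258.0]
tcp_rot: [0.998, 0.056, -0.0, -0.0]
wrist_force: [-0.1, 0.6, -0.7]
finger_gap: 0.149
gripper_force: 50.0
```

```bash
python3 -c "
from h import *
plan(642.5,103,234,30)"
```

```text
now [465.3 425.9 258. ] tool axes [[0.994, 0.111, -0.0], [0.111, -0.994, -0.0], [-0.0, 0.0, -1.0]] J [ 39.  26.  68.   0.  86. 123.] tot units [3.5  8.52 0.6 ] n 13 row [0.27  0.655 0.046]
```

>>> arm_command(steps=[0.13,0.33,0.02,0,0,0,-1,0.27,0.655,0.046,0,0,0,-1,0.27,0.655,0.046,0,0,0,-1,0.27,0.655,0.046,0,0,0,-1,0.27,0.655,0.046,0,0,0,-1,0.27,0.655,0.046,0,0,0,-1,0.27,0.655,0.046,0,0,0,-1,0.27,0.655,0.046,0,0,0,-1])

```text
clock: 67.25
ee_pos: [568.8, 237.8, 243.9]
tcp_rot: [0.998, 0.057, 0.0, 0.0]
wrist_force: [0.6, 0.2, -2.3]
finger_gap: 0.142
gripper_force: 50.0
```

>>> arm_command(steps=[0.27,0.655,0.046,0,0,0,-1,0.27,0.655,0.046,0,0,0,-1,0.27,0.655,0.046,0,0,0,-1,0.27,0.655,0.046,0,0,0,-1,0.27,0.655,0.046,0,0,0,-1,0.13,0.33,0.02,0,0,0,-1,0,0,0,0,0,0,-1,0,0,0,0,0,0,-1])

```text
clock: 68.05
ee_pos: [643.2, 103.8, 233.6]
tcp_rot: [0.998, 0.057, -0.0, -0.0]
wrist_force: [-0.1, 0.0, -2.0]
finger_gap: 0.146
gripper_force: 50.0
```

>>> arm_command(steps=[0,0,0,0,0.5,0,-1,0,0,0,0,0.7,0,-1,0,0,0,0,0.7,0,-1,0,0,0,0,0.7,0,-1,0,0,0,0,0.7,0,-1,0,0,0,0,0.7,0,-1,0,0,0,0,0.7,0,-1,0,0,0,0,0,0,-1,0,0,0,0,0,0,-1,0,0,0,0,0,0,-1])

```text
clock: 69.05
ee_pos: [643.6, 103.9, 233.6]
tcp_rot: [0.985, 0.057, 0.163, -0.009]
wrist_force: [-0.5, 0.8, -2.2]
finger_gap: 0.147
gripper_force: 50.0
```

Run:
```python
from h import *
c=capture('scene'); cv2.imwrite("pics/r1.png",cv2.resize(c["pixels"][150:350,170:430],(780,600),interpolation=cv2.INTER_CUBIC)[...,::-1])
```

```text
(no output)
```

View pics/r1.png

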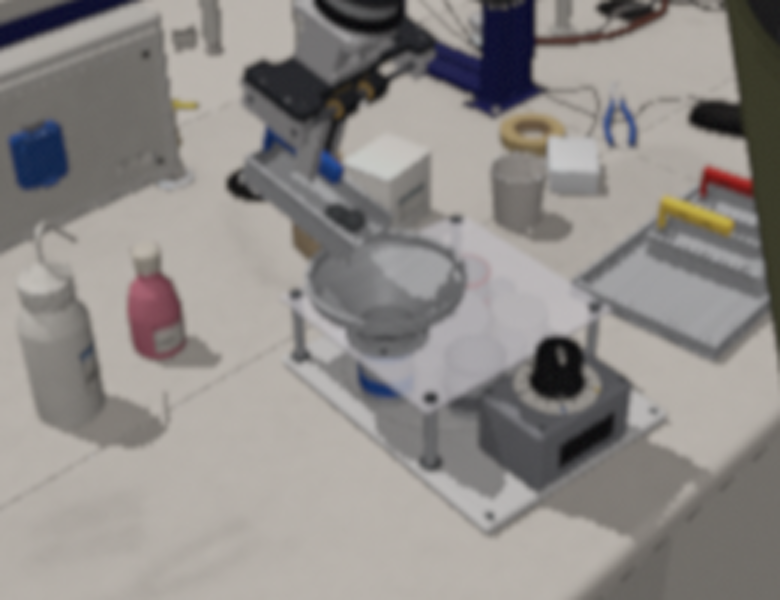

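The blue jar is under the spout at (383,378), with the dark balls at the ramp foot at (345,215). I'll pour and level.

>>> arm_command(steps=[0,0,0,0,0.5,0,-1,0,0,0,0,0.5,0,-1,0,0,0,0,0.5,0,-1,0,0,0,0,0.5,0,-1,0,0,0,0,0.5,0,-1,0,0,0,0,0.5,0,-1,0,0,0,0,0.5,0,-1,0,0,0,0,0.5,0,-1,0,0,0,0,0.5,0,-1,0,0,0,0,0.5,0,-1])

```text
clock: 70.1
ee_pos: [643.7, 103.5, 233.4]
tcp_rot: [0.942, 0.054, 0.332, -0.019]
wrist_force: [-0.1, 0.5, -1.4]
finger_gap: 0.145
gripper_force: 50.0
```

>>> arm_command(steps=[0,0,0,0,0.5,0,-1,0,0,0,0,0.5,0,-1,0,0,0,0,0.5,0,-1,0,0,0,0,0.5,0,-1,0,0,0,0,0,0,-1,0,0,0,0,0,0,-1,0,0,0,0,0,0,-1,0,0,0,0,0,0,-1])

```text
clock: 70.9
ee_pos: [643.8, 103.4, 233.6]
tcp_rot: [0.916, 0.052, 0.396, -0.023]
wrist_force: [-0.1, 0.4, -0.9]
finger_gap: 0.142
gripper_force: 50.0
```

>>> arm_command(steps=[0,0,0,0,-1,0,-1,0,0,0,0,-1,0,-1,0,0,0,0,-1,0,-1,0,0,0,0,-1,0,-1,0,0,0,0,-1,0,-1,0,0,0,0,-1,0,-1,0,0,0,0,-1,0,-1,0,0,0,0,-1,0,-1,0,0,0,0,-1,0,-1,0,0,0,0,-1,0,-1])

```text
clock: 71.9
ee_pos: [643.7, 103.4, 233.7]
tcp_rot: [0.997, 0.057, 0.058, -0.003]
wrist_force: [-1.2, -0.1, -0.6]
finger_gap: 0.145
gripper_force: 50.0
```

>>> arm_command(steps=[0,0,0,0,-1,0,-1,0,0,0,0,-0.7,0,-1,0,0,0,0,0,0,-1])

```text
clock: 72.2
ee_pos: [644.1, 103.4, 232.7]
tcp_rot: [0.998, 0.057, -0.001, 0.0]
wrist_force: [-0.4, 0.0, -1.8]
finger_gap: 0.145
gripper_force: 50.0
```

```bash
python3 -c "
from h import *
plan(476,-230,234,38)
for n in ('top','scene'):
    c=capture(n); W=cloud(c)
    for k in ('ball_blue',): print(n,k,[(round(r['p'],2),np.round(r['uv']).tolist(),W[int(r['uv'][1]),int(r['uv'][0])].round()) for r in spot_point(c,k)])
cv2.imwrite('pics/r2.png',cv2.resize(c['pixels'][150:350,170:430],(780,600),interpolation=cv2.INTER_CUBIC)[...,::-1])
"
```

```text
now [644.1 103.4 232.7] tool axes [[0.994, 0.114, -0.001], [0.114, -0.994, 0.0], [-0.001, -0.0, -1.0]] J [ 6. 30. 66. -0. 84. 89.] tot units [-5.12  7.8  -0.03] n 10 row [-0.512  0.78  -0.003]
top ball_blue []
scene ball_blue [(0.4, [300.0, 246.0], array([588.,  61., 116.])), (0.17, [361.0, 209.0], array([ 684., -336.,   22.]))]
```

View pics/r2.png

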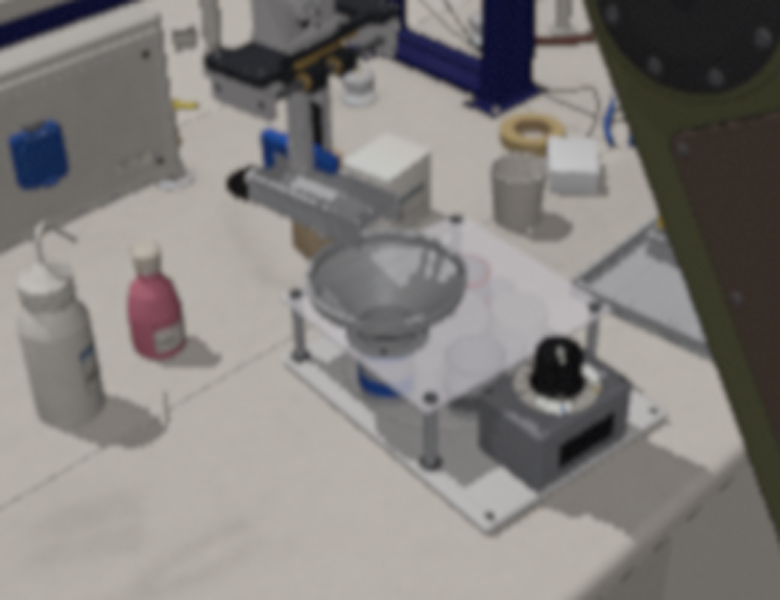

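The blue scoop is empty and the funnel looks clear. It goes in the tray.

>>> arm_command(steps=[-0.512,0.78,0,0,0,0,-1,-0.512,0.78,0,0,0,0,-1,-0.512,0.78,0,0,0,0,-1,-0.512,0.78,0,0,0,0,-1,-0.512,0.78,0,0,0,0,-1,-0.512,0.78,0,0,0,0,-1,-0.512,0.78,0,0,0,0,-1,-0.512,0.78,0,0,0,0,-1,-0.512,0.78,0,0,0,0,-1,-0.512,0.78,0,0,0,0,-1])

```text
clock: 73.4
ee_pos: [474.6, -231.0, 233.9]
tcp_rot: [0.998, 0.057, 0.001, 0.001]
wrist_force: [-0.1, -0.2, -1.2]
finger_gap: 0.146
gripper_force: 50.0
```

>>> arm_command(steps=[0,0,0,0,0,0,-1,0,0,0,0,0,0,-1,0,0,0.9,0,0,0,-1,0,0,0.9,0,0,0,-1,0,0,0.9,0,0,0,-1,0,0,0.9,0,0,0,-1])

```text
clock: 74.0
ee_pos: [476.1, -228.6, 88.3]
tcp_rot: [0.998, 0.058, 0.001, 0.0]
wrist_force: [1.1, -0.5, -1.8]
finger_gap: 0.146
gripper_force: 50.0
```

>>> arm_command(steps=[0,0,0.7,0,0,0,-1,0,0,0.2,0,0,0,-1,0,0,0.15,0,0,0,-1,0,0,0.03,0,0,0,-1,0,0,0,0,0,0,-1])

```text
clock: 74.5
ee_pos: [476.3, -230.0, 47.3]
tcp_rot: [0.998, 0.057, 0.001, 0.001]
wrist_force: [-0.7, -0.0, -2.2]
finger_gap: 0.145
gripper_force: 50.0
```

>>> arm_command(steps=[0,0,0,0,0,0,-0.3,0,0,0,0,0,0,-0.3,0,0,0,0,0,0,-0.3,0,0,-0.3,0,0,0,-0.3,0,0,-0.6,0,0,0,-0.3,0,0,-0.9,0,0,0,-0.3,0,0,-0.9,0,0,0,-0.3,0,0,-0.9,0,0,0,-0.3,0,0,-0.7,0,0,0,-0.3])

```text
clock: 75.4
ee_pos: [475.7, -230.0, 221.6]
tcp_rot: [0.998, 0.057, 0.001, 0.001]
wrist_force: [-0.5, 0.2, -0.0]
finger_gap: 0.348
gripper_force: 0.0
```

```bash
python3 -c "
from h import *
plan(407,35.3,205,37)
"
```

```text
now [ 475.7 -230.   221.6] tool axes [[0.994, 0.114, 0.002], [0.114, -0.994, 0.002], [0.002, -0.001, -1.0]] J [-30.  14.  89.   0.  77.  54.] tot units [-0.95 -6.78  0.4 ] n 8 row [-0.119 -0.848  0.05 ]
```

>>> arm_command(steps=[-0.12,-0.85,0.05,0,0,0,1,-0.12,-0.85,0.05,0,0,0,1,-0.12,-0.85,0.05,0,0,0,1,-0.12,-0.85,0.05,0,0,0,1,-0.12,-0.85,0.05,0,0,0,1,-0.12,-0.85,0.05,0,0,0,1,-0.12,-0.85,0.05,0,0,0,1,-0.11,-0.83,0.05,0,0,0,1])

```text
clock: 76.2
ee_pos: [406.4, 36.5, 203.1]
tcp_rot: [0.998, 0.057, 0.001, 0.0]
wrist_force: [1.1, 0.4, 0.3]
finger_gap: 0.983
gripper_force: 0.0
```

>>> arm_command(steps=[0,0,0,0,0,-1,1,0,0,0,0,0,-1,1,0,0,0,0,0,-1,1,0,0,0,0,0,-1,1,0,0,0,0,0,-1,1,0,0,0,0,0,-1,1,0,0,0,0,0,-1,1,0,0,0,0,0,-1,1,0,0,0,0,0,-1,1,0,0,0,0,0,-1,1])

```text
clock: 77.2
ee_pos: [407.0, 35.2, 203.2]
tcp_rot: [0.918, 0.396, 0.0, 0.0]
wrist_force: [0.3, -0.6, 0.1]
finger_gap: 0.999
gripper_force: 0.0
```

>>> arm_command(steps=[0,0,0,0,0,-1,1,0,0,0,0,0,-1,1,0,0,0,0,0,-1,1,0,0,0,0,0,-1,1,0,0,0,0,0,-1,1,0,0,0,0,0,-1,1,0,0,0,0,0,-1,1,0,0,0,0,0,-1,1,0,0,0,0,0,-1,1,0,0,0,0,0,-1,1])

```text
clock: 78.2
ee_pos: [407.0, 35.2, 203.1]
tcp_rot: [0.727, 0.686, 0.0, 0.0]
wrist_force: [-0.6, 0.1, 0.3]
finger_gap: 0.999
gripper_force: 0.0
```

>>> arm_command(steps=[0,0,0,0,0,-1,1,0,0,0,0,0,-1,1,0,0,0,0,0,-1,1,0,0,0,0,0,-1,1,0,0,0,0,0,-1,1,0,0,0,0,0,-1,1,0,0,0,0,0,0,1])

```text
clock: 78.9
ee_pos: [407.0, 35.2, 203.0]
tcp_rot: [0.569, 0.822, 0.0, 0.0]
wrist_force: [-1.2, 0.2, 0.5]
finger_gap: 1.003
gripper_force: 0.0
```

```bash
python3 -c "
from h import *
plan(407,35.3,95)
"
```

```text
now [407.   35.2 203. ] tool axes [[-0.352, 0.936, -0.0], [0.936, 0.352, 0.001], [0.001, 0.0, -1.0]] J [ -0.  -1. 108.   0.  73. -21.] tot units [ 0.  -0.   2.7] n 3 row [ 0.001 -0.     0.9  ]
```

>>> arm_command(steps=[0,0,0.67,0,0,0,1,0,0,0.67,0,0,0,1,0,0,0.67,0,0,0,1,0,0,0.67,0,0,0,1,0,0,0,0,0,0,1,0,0,0,0,0,0,1])

```text
clock: 79.5
ee_pos: [407.3, 35.2, 96.0]
tcp_rot: [0.57, 0.821, 0.0, 0.0]
wrist_force: [-0.4, 0.3, 0.3]
finger_gap: 0.996
gripper_force: 0.0
```

>>> arm_command(steps=[0,0,0,0,0,0,-1,0,0,0,0,0,0,-1,0,0,0,0,0,0,-1,0,0,0,0,0,0,-1,0,0,0,0,0,0,-1,0,0,0,0,0,0,-1,0,0,0,0,0,0,-1], newtons=30)

```text
clock: 80.2
ee_pos: [405.6, 34.8, 94.7]
tcp_rot: [0.57, 0.822, -0.001, -0.001]
wrist_force: [-15.0, -8.1, 23.5]
finger_gap: 0.446
gripper_force: 39.4
```

>>> arm_command(steps=[0,0,0,0,0,1,-1,0,0,0,0,0,1,-1,0,0,0,0,0,1,-1,0,0,0,0,0,1,-1,0,0,0,0,0,1,-1,0,0,0,0,0,1,-1,0,0,0,0,0,1,-1,0,0,0,0,0,1,-1,0,0,0,0,0,1,-1])

```text
clock: 81.1
ee_pos: [405.5, 34.8, 94.9]
tcp_rot: [0.797, 0.605, -0.002, -0.001]
wrist_force: [-12.9, -5.1, 11.4]
finger_gap: 0.444
gripper_force: 39.1
```

>>> arm_command(steps=[0,0,0,0,0,1,-1,0,0,0,0,0,1,-1,0,0,0,0,0,1,-1,0,0,0,0,0,1,-1,0,0,0,0,0,1,-1,0,0,0,0,0,1,-1,0,0,0,0,0,1,-1,0,0,0,0,0,1,-1,0,0,0,0,0,1,-1])

```text
clock: 82.0
ee_pos: [405.5, 34.9, 94.9]
tcp_rot: [0.944, 0.329, -0.002, -0.0]
wrist_force: [-12.6, -3.9, 12.3]
finger_gap: 0.447
gripper_force: 39.1
```

>>> arm_command(steps=[0,0,0,0,0,1,-1,0,0,0,0,0,1,-1,0,0,0,0,0,1,-1,0,0,0,0,0,1,-1,0,0,0,0,0,1,-1,0,0,0,0,0,1,-1,0,0,0,0,0,1,-1,0,0,0,0,0,1,-1,0,0,0,0,0,1,-1])

```text
clock: 82.9
ee_pos: [405.5, 34.9, 94.9]
tcp_rot: [1.0, 0.021, -0.002, 0.0]
wrist_force: [-14.1, -4.7, 10.9]
finger_gap: 0.447
gripper_force: 39.1
```

>>> arm_command(steps=[0,0,0,0,0,1,-1,0,0,0,0,0,1,-1,0,0,0,0,0,1,-1,0,0,0,0,0,1,-1,0,0,0,0,0,1,-1,0,0,0,0,0,1,-1,0,0,0,0,0,1,-1,0,0,0,0,0,1,-1,0,0,0,0,0,1,-1,0,0,0,0,0,0,-1])

```text
clock: 83.9
ee_pos: [405.5, 35.0, 94.9]
tcp_rot: [0.957, -0.289, -0.002, 0.001]
wrist_force: [-12.8, -3.9, 10.9]
finger_gap: 0.449
gripper_force: 39.2
```

>>> arm_command(steps=[0,0,0,0,0,0,1,0,0,0,0,0,0,1,0,0,0,0,0,0,1,0,0,0,0,0,0,1,0,0,0,0,0,0,1,0,0,-0.7,0,0,0,1,0,0,-0.7,0,0,0,1,0,0,-0.7,0,0,0,1,0,0,-0.7,0,0,0,1])

```text
clock: 84.8
ee_pos: [406.8, 35.2, 208.1]
tcp_rot: [0.958, -0.288, 0.0, 0.0]
wrist_force: [-0.4, -0.3, 0.0]
finger_gap: 1.0
gripper_force: 0.0
```

```bash
python3 -c "
from h import *
plan(450,-150,260,30)
"
```

```text
now [406.8  35.2 208.1] tool axes [[0.834, -0.551, 0.0], [-0.551, -0.834, -0.0], [0.0, -0.0, -1.0]] J [ -0.  -1. 108.  -0.  73. 123.] tot units [ 3.45  3.27 -1.3 ] n 7 row [ 0.493  0.467 -0.185]
```

>>> arm_command(steps=[0,0,0,0,0,-1,1,0,0,0,0,0,-1,1,0,0,0,0,0,-1,1,0,0,0,0,0,-1,1,0,0,0,0,0,-1,1,0,0,0,0,0,-1,1,0,0,0,0,0,-1,1,0,0,0,0,0,-1,1,0,0,0,0,0,-1,1,0,0,0,0,0,-1,1])

```text
clock: 85.8
ee_pos: [407.0, 35.2, 206.9]
tcp_rot: [0.998, 0.058, -0.0, -0.0]
wrist_force: [-0.0, -0.6, 0.3]
finger_gap: 0.999
gripper_force: 0.0
```

>>> arm_command(steps=[0.17,-0.79,-0.08,0,0,0,1,0.17,-0.79,-0.08,0,0,0,1,0.17,-0.79,-0.08,0,0,0,1,0.17,-0.79,-0.08,0,0,0,1,0.17,-0.79,-0.08,0,0,0,1,0.17,-0.79,-0.08,0,0,0,1,0.17,-0.79,-0.08,0,0,0,1,0,0,0,0,0,0,1,0,0,0,0,0,0,1])

```text
clock: 86.7
ee_pos: [428.9, 260.5, 229.0]
tcp_rot: [0.998, 0.058, -0.0, 0.0]
wrist_force: [0.1, -0.4, -0.1]
finger_gap: 0.999
gripper_force: 0.0
```

Run:
```python
from h import *
c=capture('top');W=cloud(c); print(dial(c,W))
for k in ("home_plug","jar_red","jar_yellow","jar_blue"): print(k,[(round(r['p'],2),np.round(ray(c,r['uv'],75)).tolist()) for r in spot_point(c,k)[:2]])
for k in ("slides_box","dish_cup","scoop_red","scoop_yellow","scoop_blue"):
    r=trace(c,k)
    if r: p=W[r[0]["pixels"]]; p=p[np.isfinite(p[:,0])]; print(k,round(r[0]['p'],2),np.round(np.percentile(p,[3,50,97],axis=0)).tolist())
cv2.imwrite('pics/f.png',cv2.resize(c['pixels'][190:330,270:500],(800,487),interpolation=cv2.INTER_CUBIC)[...,::-1])
```

```text
(np.int64(12), array([ 8., -2.]), 'cw deg from +x 10')
home_plug [(0.55, [562.0, 96.0, 75.0])]
jar_red []
jar_yellow []
jar_blue []
slides_box 0.64 [[664.0, -401.0, 0.0], [703.0, -359.0, 33.0], [751.0, -320.0, 41.0]]
dish_cup 0.83 [[661.0, -272.0, -1.0], [700.0, -247.0, 26.0], [722.0, -212.0, 74.0]]
scoop_red 0.59 [[411.0, -439.0, 5.0], [473.0, -401.0, 20.0], [537.0, -371.0, 74.0]]
scoop_yellow 0.7 [[406.0, -346.0, 6.0], [468.0, -312.0, 20.0], [533.0, -284.0, 74.0]]
scoop_blue 0.81 [[403.0, -259.0, 5.0], [467.0, -225.0, 18.0], [531.0, -197.0, 74.0]]
```

View pics/f.png

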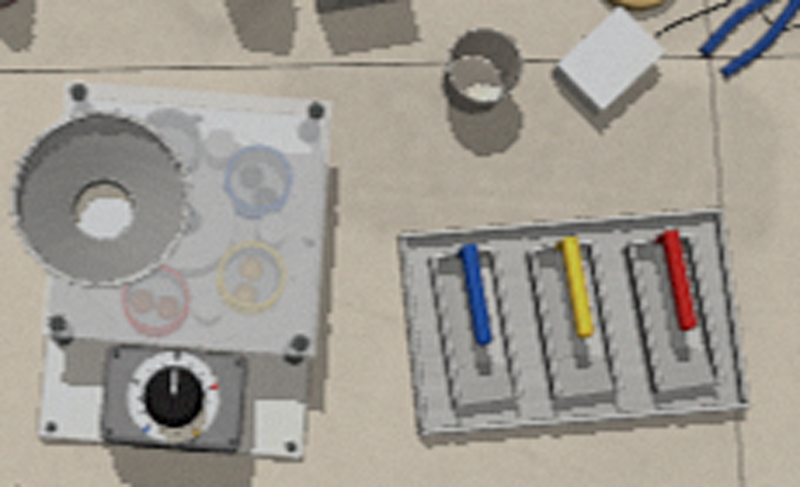

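The final view shows two balls of the right colour in each jar: red (155,300), yellow (250,278) and blue (258,182). The white plug is under the spout at (105,218) and the pointer is home. All three scoops stand level in the tray, and the cup and box have not moved.

```bash
python3 -c "
from plant import *
print(finish_job())"
```

```text
the job is handed in; nothing more can be done
None
```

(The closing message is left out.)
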